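# Load a forming-die tray through the spring flap and secure it

## Robot

A 7-joint arm with a two-finger parallel gripper is mounted at the origin on the work surface. World frame = base frame: x ahead of the robot, y to its left, z up, the work surface at z = 0. Lengths are in m, angles in rad, forces in N, time in s.
With the tool pointing down it reaches from about 0.425 to 0.925 m from the base axis. Payload 6.8 kg.
Tool frame: the origin (TCP) lies midway between the tips of the shut fingers; the grasp point (between the pads) lies 19 mm behind it; z points along the fingers, x is the direction in which the jaws open and shut, and the axes are right-handed (so a half turn about z gives the same grasp; the last joint's range is limited). The gripper opens to 85 mm and grips with 20 to 120 N. Pads are 22 mm wide; open, the fingers measure 114 mm over their backs; the gripper's body (76 mm by 85 mm) begins 54 mm behind the grasp point. The pads swing forward as they close: fully open they stand 13 mm farther back than shut.
Start: joints at [1.126, 0.477, 0.022, 1.555, -0.011, 1.109, -0.083], TCP at [0.223, -0.637, 0.231] pointing down, gripper open.
Joint ranges: [-2.96, 2.96], [-0.34, 2.1], [-1.41, 1.46], [0.24, 2.44], [-1.37, 4.51], [0.17, 1.92], [-2.96, 2.96]. Speed limits (rad/s): [2.39, 2.39, 3.14, 3.14, 3.14, 3.14, 3.14].

## Interface

Orientations are given as a unit quaternion [w, x, y, z].
In Python, from station import bot, imaging, nets gives the robot as it stands. The module is installed in compiled form; this text tells all that it offers.
- The arm moves only by the tool apply_moves, never from a script. Its argument "moves" is text: rows parted by semicolons, each of 7 numbers parted by spaces: the gripper command: -1 is fully open, 1 is shut, values between are in proportion, then the shift along the tool's x, y, z normalised to -1 to 1, where 1 is 120 mm, then the turn, a rotation vector about the tool's x, y, z normalised to -1 to 1, where 1 is 4 degrees. In form: hand dx dy dz rx ry rz; .... A call has 1 to 12 rows; each row shifts and turns the commanded pose from where the row before left it, along the tool's axes as they then stand; what a row does not reach is not made up. A row lasts 1/12 s, in which the tool goes at most 41.7 mm and 7.16 degrees, less where a joint would pass 70% of its speed; a pose out of reach is approached as far as the arm can. A call with a number of a shift or a turn outside -1 to 1 is refused whole. A call with a gripper value outside its range is refused whole. The fingers move at their own pace and stop on an object; "force" is the grip in N (left out, the last holds). Time passes only in rows, so rows that do not move let the fingers close. It gives the time, the measured TCP pose, the force and the opening at its end, in the units of the state.
- bot.get_obs(): the state, without advancing time (a new reading comes with each control period).
- imaging.read_camera(name): name is "scene" or "top" or "wrist"; returns a dict with "image" (420x560x3 uint8, red, green, blue), "fx", "fy", "cx", "cy" (pixels), "dist_coeffs" ([k1, k2, p1, p2, k3] as OpenCV has them; the pictures are not rectified), "view" (4x4, takes a point from world to camera coordinates); the wrist camera has in their place "mount" (4x4, takes a point from camera to tool coordinates, whose origin is the TCP and whose axes are the tool frame's). Camera axes: x right, y down, z forward; pixel columns grow to the right and rows downward; lengths in m; the calibration is good to about 2 mm. A picture is of the moment at which its call begins: read the wrist's pose just before it. There is no depth.
- bot.hand_in(): hands the job in, once; it reports no verdict.
Trained networks look in a picture, given as the dict that the camera call returned (one of the last four; its "shot" number tells which), for a name from the list of things; names that differ only in an ending like _2 or _b are one class to them, and where a whole thing is asked for, a point or a joint stands for the part that bears it (a point fixed in the world has none). Each returns a list of dicts, best first, with "score" (0 to 1); they miss things now and then, are a little off and sometimes report something else, mostly with a low value. They report only what shows in the picture. A call takes as long as a camera call. They do not tell look-alikes from the thing itself.
- nets.spot_in(picture, name): "rect" ([left, top, right, bottom] in pixels, round what is visible of it).
- nets.outline_of(picture, name): "region" (420x560 bool, what is visible of it) and "rect" ([left, top, right, bottom] in pixels, round what is visible of it).
- nets.spot_point(picture, name): "location" ([column, row] in pixels: a listed point, or the origin of a listed thing).
The state is a dict: "t": time; "q": joint angles; "joint_vel": joint speeds; "joint_torque": joint torques, N m; "eef_pos": TCP position; "tool_rot": TCP orientation; "contact_force": force on the tool from outside, world axes, zero at the start; "torque": the same for the moment, N m; "gripper_width": opening from 0.0 (shut) to 1.0 (fully open).
Only numpy, scipy, OpenCV 4.12 (cv2) and the standard library are available. Lean on these libraries where they do the work, as an engineer would, in place of code of your own. Each camera call takes 0.05 s, during which the arm holds its last target.

## Task

Load the white forming-die tray (the flat slab with the grip rib) into the die cabinet: set it flat on the infeed plate between the guide rails with its rib end towards the flap, then push it in through the spring flap until it is fully home against the stop inside and the flap has fallen shut behind it. Then swing the keeper bar fully across the mouth to secure it, and leave the other things on the table where they are.

Things in the scene. Friction and masses are not known exactly. Their poses are not given: they have to be found in the camera images.
- tray_center (a point): Centre of the base of the forming-die tray, 11 mm above its underside. White plastic slab 140 mm long (x), 70 wide (y), 22 high, about 0.35 kg, flat on the table, yaw within 0.7 rad of the robot's x. A grip rib stands on top: 60 mm long (x), 16 thick (y), 24 high (11 to 35 mm above this point), its middle 15 mm towards the nose (+x). A flat steel disc marks the tail (-x).
- mouth (a point): Middle of the cabinet's mouth, on the upright front panel at the level of the infeed plate's top, 20 mm above the table; x points into the cabinet, y left. The mouth is 100 mm wide, 88 high. Panel and clear roof (180 mm wide) rise 130 mm above this point: an upright gripper meets the panel before the tray is home, so for the last 60 mm lean it back to the robot 35 to 45 degrees, fingertips in and down.
- plate (a point): Middle of the near end of the infeed plate, on its top, 190 mm before the front panel; axes as the mouth. The plate is 160 mm wide, 20 mm above the table. Two white rails along x, 12 mm high, 78 mm apart inside, run through the mouth to a stop wall inside, 340 mm from this point (150 beyond the panel): a tray at home has its nose there and its tail 10 mm behind the panel.
- flap (a joint): Angle (rad) of the black spring flap in the mouth: 0 hanging shut, up to 1.4 swung inward. 94 mm wide, hinged 86 mm above the plate, lower edge 25 mm above the plate: the tray's base passes under it and the rib pushes it open to about 0.9 (2 to 4 N). It shuts by its spring once the rib is past; with the tray home and the tool withdrawn it hangs free.
- keeper (a joint): Angle (rad) of the keeper, a dark steel bar on an upright pivot left of the plate. 0: it points straight back along the mouth's -x beside the plate; negative: splayed out to the left (as at the start); growing: swings to the right; 1.57 (end stop): straight across the plate along the mouth's -y, behind a tray that is inside. Stays where left; its far end moves with about 1 N.
- keeper_pivot (a point): On the keeper's pivot axis at mid-height of the bar, 44 mm above the table, 36 mm before the front panel, 78 mm left of the mouth's middle. Turns with the bar, which runs from here along its own -x for 142 mm, 16 mm wide, 20 mm high (34 to 54 mm above the table).
- die: Bystander: a round stepped forming die of white plastic, 96 mm across, 34 mm high; it may lie where the tray could have lain. Origin at its underside's middle. Leave it where it is.
- wrench: Bystander: a steel wrench 170 mm long, lying on the table. Origin near its middle. Leave it where it is.
- jar: Bystander: a white plastic jar, 64 mm across, 85 mm high. Origin at its underside's middle. Leave it where it is.
- collar: Bystander: an aluminium ring, 76 mm across, 26 mm high. Origin at its underside's middle. Leave it where it is.
- block: Bystander: a wooden block 70 x 60 x 50 mm high. Origin at its underside's middle. Leave it where it is.
- driver: Bystander: a screwdriver 190 mm long, lying on the table. Origin near its middle. Leave it where it is.
Mind the look-alikes: they are no part of the job. What is shaped like the part that bears tray_center but brown or red is not meant.

How it is judged:
By the outcome, as a careful person would: the job done as asked, in the order asked, and still so for the second after the job is handed in, with the robot touching nothing.
It also fails if it takes over 72 s, if anything falls off the work surface, if the arm or the gripper's body presses on something with over 40 N, if the wrist force passes 120 N, or if a joint passes its speed limit or range.

## Working session

There is one attempt and no reset: what is moved stays moved. The work goes in short steps, Python scripts to look and compute and a tool call to move; the robot and the scene stay as the last step left them, time stands still between calls to the robot, and variables do not carry over. Pictures are saved under pics/ and viewed, and the job is handed in when it is done.

Besides the shell and the picture viewer there is one more tool, called after "Call:" as a command line: name --argument value ..., lists and objects as JSON in quotes. apply_moves: Moves the arm, as the interface text tells. Scaled input: -1 to 1 covers 120 mm each way for a shift and 4 degrees each way for a turn. Its arguments: {"type":"object","properties":{"moves":{"type":"string"},"force":{"type":"number"}},"required":["moves"]}

```bash
mkdir -p pics; cat > h.py <<'E'
import numpy as np, cv2
from station import bot, imaging, nets
from scipy.spatial.transform import Rotation as R
def save(p,n): cv2.imwrite('pics/'+n,cv2.cvtColor(p['image'],cv2.COLOR_RGB2BGR))
def K(p): return np.array([[p['fx'],0,p['cx']],[0,p['fy'],p['cy']],[0,0,1.]])
def rot(o):
    q=o['tool_rot']; return R.from_quat([q[1],q[2],q[3],q[0]])
def view(p,o=None):
    if 'view' in p: return np.array(p['view'])
    T=np.eye(4);T[:3,:3]=rot(o).as_matrix();T[:3,3]=o['eef_pos']
    return np.linalg.inv(T@np.array(p['mount']))
def ray(p,uv,V):
    n=cv2.undistortPoints(np.array([[uv]],float),K(p),np.array(p['dist_coeffs'],float))[0,0]
    C=np.linalg.inv(V); d=C[:3,:3]@np.array([n[0],n[1],1]); return C[:3,3],d/np.linalg.norm(d)
def atz(p,uv,z,V):
    c,d=ray(p,uv,V); return c+d*(z-c[2])/d[2]
def proj(p,X,V):
    X=np.atleast_2d(X).astype(float); r,_=cv2.Rodrigues(V[:3,:3])
    return cv2.projectPoints(X,r,V[:3,3],K(p),np.array(p['dist_coeffs'],float))[0][:,0]
def tri(rs):
    A=np.zeros((3,3));b=np.zeros(3)
    for c,d in rs:
        M=np.eye(3)-np.outer(d,d);A+=M;b+=M@c
    x=np.linalg.solve(A,b); return x,[float(np.linalg.norm((np.eye(3)-np.outer(d,d))@(x-c))) for c,d in rs]
E
python3 - <<'E'
from h import *
o=bot.get_obs();print({k:np.round(v,3) for k,v in o.items()})
P={n:imaging.read_camera(n) for n in('scene','top','wrist')}
for n,p in P.items(): save(p,n+'0.png')
for nm in ['tray_center','mouth','plate','keeper_pivot']:
  for n,p in P.items():
    for r in nets.spot_point(p,nm)[:4]:
        V=view(p,o); print(nm,n,np.round(r['location'],1),round(r['score'],2),np.round(atz(p,r['location'],.02,V),3))
for n in('scene','top'): print(n,np.round(np.linalg.inv(view(P[n]))[:3,3],3))
E
```

```text
{'t': np.float64(0.0), 'q': array([ 1.126,  0.478,  0.022,  1.556, -0.011,  1.109, -0.083]), 'joint_vel': array([-0.   ,  0.001,  0.001,  0.   ,  0.001, -0.001, -0.001]), 'joint_torque': array([-1.0000e-03, -5.9646e+01,  1.6080e+00, -2.8120e+01,  1.3000e-02,
        9.0000e-03, -0.0000e+00]), 'eef_pos': array([ 0.223, -0.637,  0.23 ]), 'tool_rot': array([-0.   ,  0.816, -0.579, -0.001]), 'contact_force': array([ 0.04 , -0.392,  0.234]), 'torque': array([ 0.045,  0.004, -0.015]), 'gripper_width': np.float64(1.003)}
tray_center scene [358.8 366.6] 0.9 [0.53  0.639 0.02 ]
tray_center scene [331.5 265.4] 0.76 [0.384 0.334 0.02 ]
tray_center scene [307.3 219. ] 0.69 [0.333 0.143 0.02 ]
tray_center scene [380.9 247.6] 0.66 [0.211 0.367 0.02 ]
tray_center top [209.8 226.1] 0.87 [0.395 0.315 0.02 ]
tray_center top [118.5 187.4] 0.82 [0.524 0.617 0.02 ]
tray_center top [196.6 284.6] 0.71 [0.204 0.357 0.02 ]
tray_center top [268.2 241.3] 0.58 [0.345 0.123 0.02 ]
mouth scene [193.2 243.1] 0.85 [0.69  0.027 0.02 ]
mouth top [301.7 138.8] 0.85 [0.687 0.009 0.02 ]
plate scene [243.6 221.9] 0.56 [0.512 0.04  0.02 ]
plate top [295.1 190.5] 0.91 [0.513 0.033 0.02 ]
keeper_pivot scene [209.4 248.5] 0.61 [0.658 0.074 0.02 ]
keeper_pivot top [274.6 144.9] 0.69 [0.666 0.1   0.02 ]
scene [1.092 1.017 1.326]
top [0.349 0.113 1.454]
```

View pics/scene0.png

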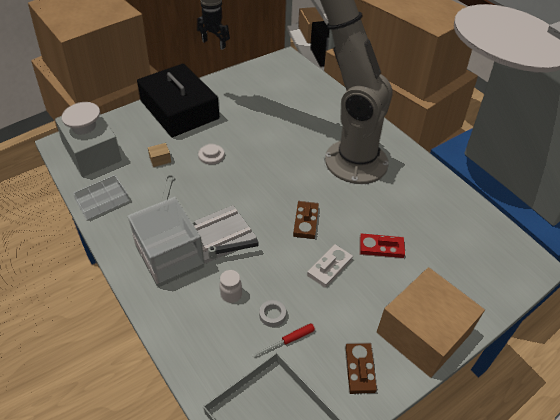

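View pics/top0.png

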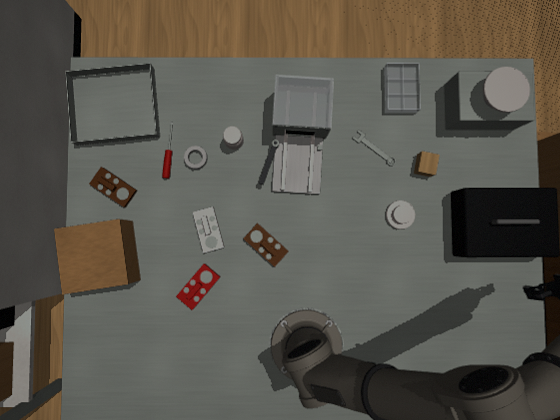

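```bash
python3 - <<'E'
import cv2
a=cv2.imread('pics/top0.png');b=cv2.imread('pics/scene0.png')
x=cv2.resize(a[150:320,80:330],None,fx=3,fy=3,interpolation=3)
cv2.imwrite('pics/c1.png',x)
x=cv2.resize(b[190:410,150:420],None,fx=2.7,fy=2.7,interpolation=3)
cv2.imwrite('pics/c2.png',x)
E
```

```text
(no output)
```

View pics/c1.png

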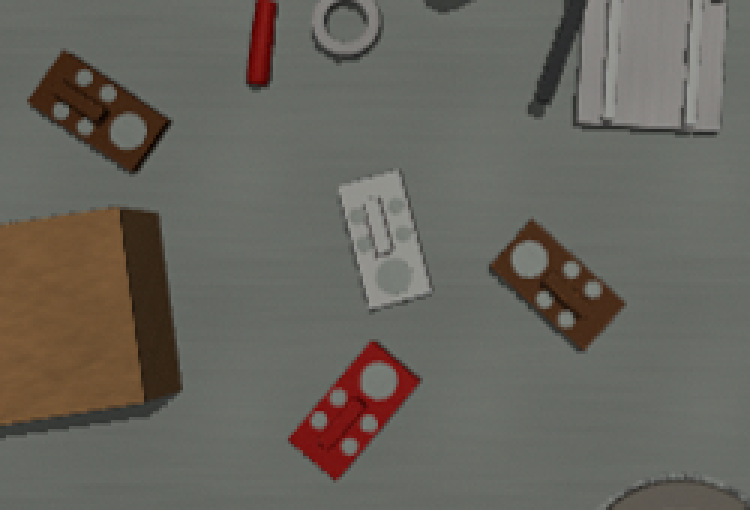

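View pics/c2.png

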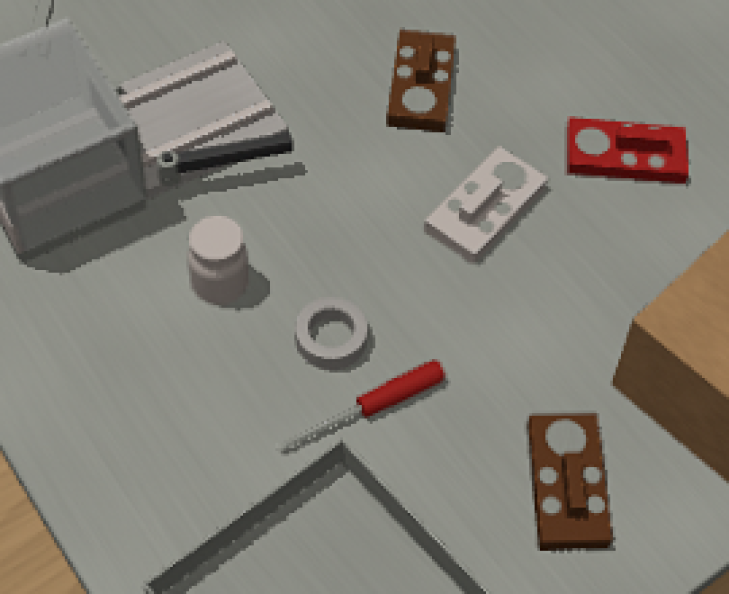

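White tray at top-view (208,230) and scene (330,265) is the one: white, with rib and steel tail disc. The look-alikes are red (198,287) and brown (113,187), (265,245) in the top view. The enlarged crops confirm this. The nose points away from the robot, at slight positive yaw. Next: fit the cabinet and tray, then plan moves.

```bash
cat >> h.py <<'E'
def Rt(yaw,lean=0):
    # tool down, tool x along -(left) i.e. right of heading yaw ; lean: fingertips forward
    # x=right, z=down, y = z cross x
    h=np.array([np.cos(yaw),np.sin(yaw),0]);l=np.array([-np.sin(yaw),np.cos(yaw),0]);d=np.array([0,0,-1.])
    z=np.cos(lean)*d+np.sin(lean)*h; x=-l; y=np.cross(z,x)
    return R.from_matrix(np.c_[x,y,z])
def plan(p0,R0,p1,R1,hand,n=None,step=.040,deg=3.9):
    p0=np.array(p0,float);p1=np.array(p1,float)
    rv=(R0.inv()*R1).as_rotvec()
    k=max(int(np.ceil(np.linalg.norm(p1-p0)/step)),int(np.ceil(np.degrees(np.linalg.norm(rv))/deg)),1)
    n=max(n or 1,k); rows=[];p=p0.copy();r=R0
    for i in range(1,n+1):
        pt=p0+(p1-p0)*i/n; rt=R0*R.from_rotvec(rv*i/n)
        d=np.round(r.inv().apply(pt-p)/.12,3); w=np.round(np.degrees((r.inv()*rt).as_rotvec())/4,3)
        rows.append(' '.join(f'{v:g}' for v in [hand,*(d+0.),*(w+0.)]))
        p=p+r.apply(d*.12); r=r*R.from_rotvec(np.radians(w*4))
    return rows,p,r
def show(wps,o=None,hand=-1):
    o=o or bot.get_obs(); p=np.array(o['eef_pos']);r=rot(o); A=[]
    for w in wps:
        rows,p,r=plan(p,r,w[0],w[1],w[2] if len(w)>2 else hand,w[3] if len(w)>3 else None); A+=rows
    for i in range(0,len(A),12): print('; '.join(A[i:i+12]));print()
E
python3 - <<'E'
from h import *
P={n:imaging.read_camera(n) for n in('top','wrist')}
print(np.round(P['wrist']['mount'],3), P['wrist']['fx'])
a=cv2.imread('pics/top0.png');cv2.imwrite('pics/c3.png',cv2.resize(a[65:205,240:350],None,fx=5,fy=5,interpolation=3)[:600*2][:,:])
cv2.imwrite('pics/c3.png',cv2.resize(a[65:205,240:350],None,fx=4.2,fy=4.2,interpolation=3))
o=bot.get_obs()
show([([.30,-.62,.30],Rt(np.arctan2(-.62,.3)*0)) ,])
r=Rt(.2);print(rot(o).as_matrix().round(2))
E
```

```text
[[ 1.    -0.     0.     0.   ]
 [ 0.     0.961  0.278 -0.07 ]
 [-0.    -0.278  0.961 -0.142]
 [ 0.     0.     0.     1.   ]] 303.35013918127487
-1 0.015 -0.13 -0.114 0 0 0.965; -1 0.007 -0.132 -0.115 0 0 0.964; -1 -0.002 -0.131 -0.114 0 0 0.965; -1 -0.011 -0.131 -0.115 0 -0.001 0.964; -1 -0.02 -0.13 -0.114 0 0 0.965

[[ 0.33 -0.94  0.  ]
 [-0.94 -0.33 -0.  ]
 [ 0.   -0.   -1.  ]]
```

View pics/c3.png

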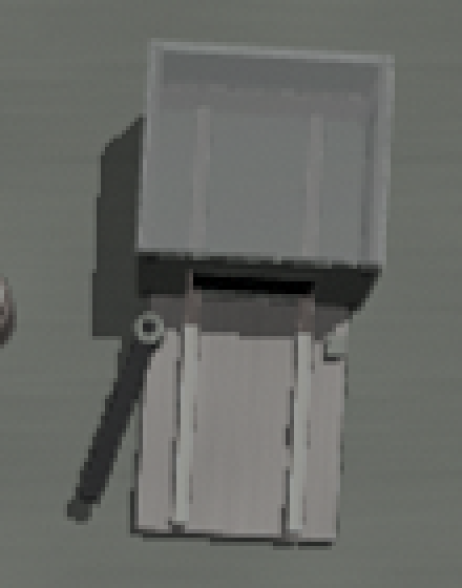

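View pics/wrist0.png

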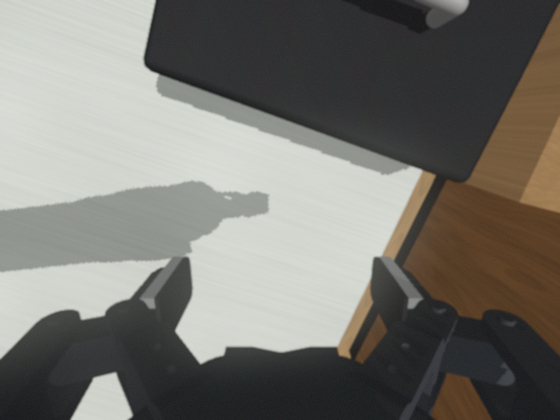

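```bash
python3 - <<'E'
from h import *
show([([.40,-.45,.30],Rt(0)),([.52,-.15,.28],Rt(0)),([.53,.02,.25],Rt(0))])
E
```

```text
-1 -0.141 -0.272 -0.082 0 0 0.689; -1 -0.153 -0.266 -0.082 0 0 0.689; -1 -0.166 -0.257 -0.081 0 0 0.689; -1 -0.179 -0.25 -0.082 0 0 0.689; -1 -0.19 -0.24 -0.082 0 0 0.689; -1 -0.201 -0.231 -0.082 0 -0.001 0.689; -1 -0.213 -0.221 -0.081 0 0 0.689; -1 -0.278 -0.111 0.018 0 0 0; -1 -0.278 -0.111 0.019 0 0 0; -1 -0.277 -0.111 0.018 0 0 0; -1 -0.278 -0.112 0.019 0 0 0; -1 -0.278 -0.111 0.018 0 0 0

-1 -0.278 -0.111 0.019 0 0 0; -1 -0.277 -0.111 0.018 0 0 0; -1 -0.278 -0.111 0.019 0 0 0; -1 -0.278 -0.111 0.018 0 0 0; -1 -0.283 -0.017 0.05 0 0 0; -1 -0.284 -0.017 0.05 0 0 0; -1 -0.283 -0.016 0.05 0 0 0; -1 -0.283 -0.017 0.05 0 0 0; -1 -0.283 -0.017 0.05 0 0 0
```

Call:
apply_moves --moves "-1 -0.14 -0.27 -0.08 0 0 0.69; -1 -0.15 -0.27 -0.08 0 0 0.69; -1 -0.17 -0.26 -0.08 0 0 0.69; -1 -0.18 -0.25 -0.08 0 0 0.69; -1 -0.19 -0.24 -0.08 0 0 0.69; -1 -0.2 -0.23 -0.08 0 0 0.69; -1 -0.21 -0.22 -0.08 0 0 0.69; -1 -0.28 -0.11 0.02 0 0 0; -1 -0.28 -0.11 0.02 0 0 0; -1 -0.28 -0.11 0.02 0 0 0; -1 -0.28 -0.11 0.02 0 0 0; -1 -0.28 -0.11 0.02 0 0 0"

```text
t: 1.85
eef_pos: [0.4668, -0.2806, 0.2867]
tool_rot: [0.0, -0.707, 0.707, -0.0]
contact_force: [1.0, 0.2, -0.3]
gripper_width: 1.001
```

Call:
apply_moves --moves "-1 -0.28 -0.11 0.02 0 0 0; -1 -0.28 -0.11 0.02 0 0 0; -1 -0.28 -0.11 0.02 0 0 0; -1 -0.28 -0.11 0.02 0 0 0; -1 -0.28 -0.02 0.05 0 0 0; -1 -0.28 -0.02 0.05 0 0 0; -1 -0.28 -0.02 0.05 0 0 0; -1 -0.28 -0.02 0.05 0 0 0; -1 -0.28 -0.02 0.05 0 0 0; -1 0 0 0 0 0 0; -1 0 0 0 0 0 0"

```text
t: 2.77
eef_pos: [0.5312, 0.0225, 0.2467]
tool_rot: [-0.0, 0.709, -0.706, -0.0]
contact_force: [-0.4, 0.6, -1.0]
gripper_width: 0.995
```

```bash
python3 - <<'E'
from h import *
o=bot.get_obs();print(o['t'],np.round(o['q'],2),np.round(o['eef_pos'],3),rot(o).as_matrix().round(2).tolist())
p=imaging.read_camera('wrist');save(p,'w1.png');V=view(p,o);print(o['contact_force'])
for nm in ['mouth','plate','keeper_pivot']:
    for r in nets.spot_point(p,nm)[:2]: print(nm,np.round(r['location'],1),round(r['score'],2),np.round(atz(p,r['location'],.044 if 'k' in nm else .02,V),3))
E
```

```text
2.7667 [ 0.09  0.24 -0.3   1.86  0.08  1.05 -1.8 ] [0.531 0.022 0.247] [[0.0, -1.0, -0.0], [-1.0, -0.0, 0.0], [-0.0, 0.0, -1.0]]
[-0.36158054  0.55492451 -0.95556003]
mouth [283.1  32.5] 0.75 [0.692 0.021 0.02 ]
keeper_pivot [207.1  59.1] 0.92 [0.661 0.1   0.044]
```

View pics/w1.png

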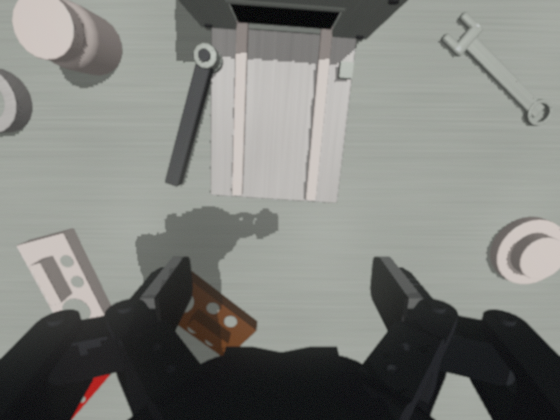

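The plate, rails and mouth show clearly: near plate corners at about (210,194) and (337,202), rails starting near (237,193) and (312,198), keeper pivot (206,55), keeper tip (175,183). I'll fit the pose now.

```bash
python3 - <<'E'
import cv2
a=cv2.imread('pics/w1.png');cv2.imwrite('pics/c4.png',cv2.resize(a[0:210,155:375],None,fx=2.85,fy=2.85,interpolation=2))
cv2.imwrite('pics/c5.png',cv2.resize(a[165:210,200:350],None,fx=5,fy=5,interpolation=2))
E
```

```text
(no output)
```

View pics/c4.png

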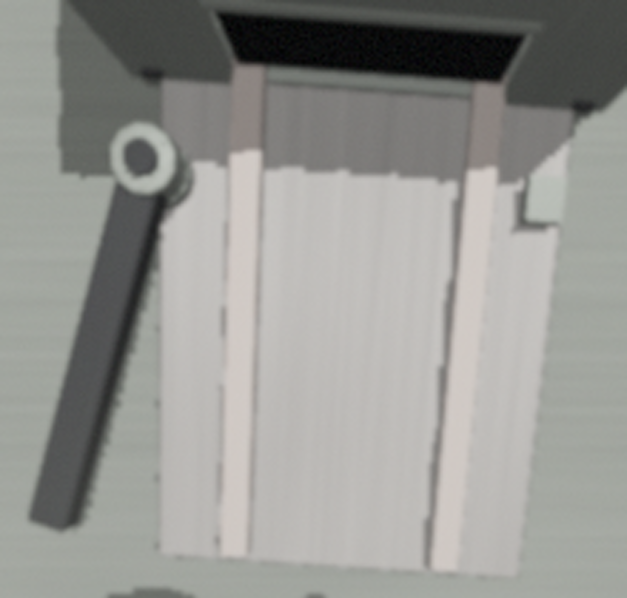

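View pics/c5.png

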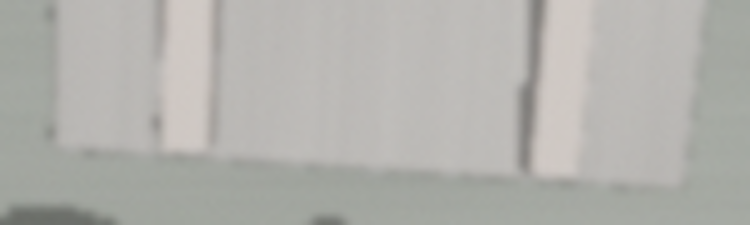

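```bash
python3 - <<'E'
from h import *
from scipy.optimize import least_squares
o=bot.get_obs();p=imaging.read_camera('wrist');V=view(p,o)
f=lambda uv,z:atz(p,uv,z,V)
pl,pr=f((211.5,194.5),.02),f((336.5,201.8),.02)
print('plate',pl,pr,np.linalg.norm(pr-pl),'mid',(pl+pr)/2,'yaw',np.arctan2(*(pl-pr)[1::-1])-np.pi/2)
for a,b in [((241.2,195.4),(246.9,52.6)),((306.6,199.8),(318.9,57.9))]:
    A,B=f(a,.032),f(b,.032);print('rail',A,B,np.arctan2(B[1]-A[1],B[0]-A[0]))
print('pivot',f((155+142/2.85,155/2.85),.056)); print('tip',f((155+30/2.85,518/2.85),.054),f((155+62/2.85,524/2.85),.054))
t=imaging.read_camera('top');Vt=view(t)
# top: crop c3 scale 4.2 offset 240,65
g=lambda u,v,z:atz(t,(240+u/4.2,65+v/4.2),z,Vt)
print('top plate',g(132,530,.02),g(336,540,.02),'rail',g(190,325,.032),g(180,525,.032),g(298,335,.032),g(289,530,.032))
print('roof',g(140,255,.15),g(382,265,.15),'piv',g(148,327,.056))
E
```

```text
plate [0.51108012 0.10509381 0.02      ] [ 0.50101679 -0.05214366  0.02      ] 0.15755917287751395 mid [0.50604846 0.02647507 0.02      ] yaw -0.06391366049656733
rail [0.51275773 0.06624674 0.032     ] [0.67071265 0.05402738 0.032     ] -0.07720604809515787
rail [ 0.50694246 -0.013257    0.032     ] [ 0.66524306 -0.02346241  0.032     ] -0.06437951710141848
pivot [0.66469406 0.09392727 0.056     ]
tip [0.53440395 0.14802268 0.054     ] [0.53192951 0.13555725 0.054     ]
top plate [0.51052282 0.11144058 0.02      ] [ 0.50218975 -0.05000837  0.02      ] rail [0.67187426 0.06512061 0.032     ] [0.51302159 0.07379635 0.032     ] [ 0.66383082 -0.0202544   0.032     ] [ 0.50888062 -0.01177094  0.032     ]
roof [0.69653639 0.1051187  0.15      ] [ 0.68919169 -0.07087907  0.15      ] piv [0.66486063 0.09855392 0.056     ]
```

```bash
python3 - <<'E'
from h import *
show([([.40,.31,.20],Rt(.25))])
E
```

```text
-1 -0.269 0.123 0.043 0 -0.001 -0.403; -1 -0.273 0.114 0.044 -0.001 0 -0.402; -1 -0.276 0.108 0.043 0 -0.001 -0.403; -1 -0.279 0.099 0.044 -0.001 -0.001 -0.403; -1 -0.281 0.092 0.043 0 -0.001 -0.402; -1 -0.284 0.083 0.044 -0.001 0 -0.403; -1 -0.287 0.076 0.043 0 -0.001 -0.403; -1 -0.288 0.067 0.044 0 -0.001 -0.402; -1 -0.29 0.06 0.044 -0.001 -0.001 -0.403
```

Call:
apply_moves --moves "-1 -0.27 0.12 0.044 0 0 -0.4; -1 -0.27 0.11 0.044 0 0 -0.4; -1 -0.28 0.11 0.044 0 0 -0.4; -1 -0.28 0.1 0.044 0 0 -0.4; -1 -0.28 0.09 0.044 0 0 -0.4; -1 -0.28 0.08 0.044 0 0 -0.4; -1 -0.29 0.08 0.044 0 0 -0.4; -1 -0.29 0.07 0.044 0 0 -0.4; -1 -0.29 0.06 0.044 0 0 -0.4; -1 0 0 0 0 0 0; -1 0 0 0 0 0 0"

```text
t: 3.98
eef_pos: [0.3987, 0.3129, 0.1993]
tool_rot: [-0.0, 0.791, -0.612, -0.0]
contact_force: [-0.1, -0.6, -0.6]
gripper_width: 0.997
```

```bash
python3 - <<'E'
from h import *
o=bot.get_obs();print(o['t'],np.round(o['q'],2),np.round(o['eef_pos'],3))
p=imaging.read_camera('wrist');save(p,'w2.png');V=view(p,o)
for r in nets.spot_point(p,'tray_center')[:4]: print(np.round(r['location'],1),round(r['score'],2),np.round(atz(p,r['location'],.011,V),3))
E
```

```text
3.9833 [-0.34  0.28 -0.52  1.96  0.17  0.94 -2.27] [0.399 0.313 0.199]
[409.2 272.5] 0.75 [0.332 0.134 0.011]
[209.  325.3] 0.72 [0.197 0.356 0.011]
[268.2 197.5] 0.66 [0.381 0.323 0.011]
```

View pics/w2.png

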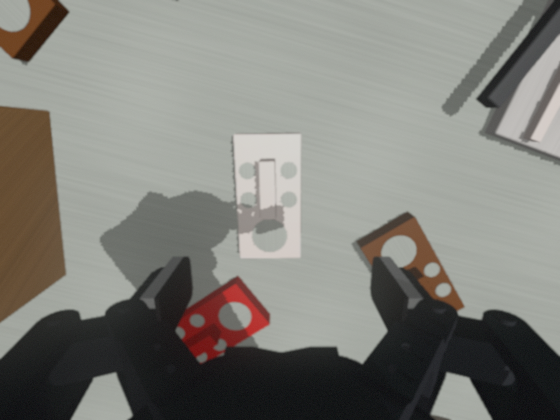

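White tray confirmed at (268,196) in the wrist view, tail disc at (269,236), rib at (267,185). The red tray (225,318) and brown tray (410,265) lie clear of it.

```bash
python3 - <<'E'
import cv2
a=cv2.imread('pics/w2.png');cv2.imwrite('pics/c6.png',cv2.resize(a[120:270,215:320],None,fx=4,fy=4,interpolation=2))
E
```

```text
(no output)
```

View pics/c6.png

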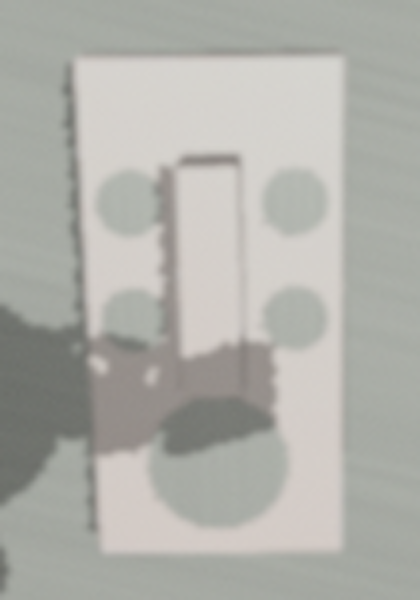

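```bash
python3 - <<'E'
from h import *
o=bot.get_obs();p=imaging.read_camera('wrist');V=view(p,o);t=imaging.read_camera('top');Vt=view(t)
f=lambda u,v,z:atz(p,(215+u/4,120+v/4),z,V)
c=[f(75,58,.022),f(344,55,.022),f(343,551,.022),f(101,552,.022)]
for x in c: print(x.round(4))
d=lambda a,b:np.linalg.norm(a-b)
print([round(d(c[i],c[(i+1)%4]),4) for i in range(4)]); m=sum(c)/4
for a,b in((c[3],c[0]),(c[2],c[1]),):print('yaw',np.arctan2(b[1]-a[1],b[0]-a[0]))
print('yawW',np.arctan2(c[0][1]-c[1][1],c[0][0]-c[1][0])-np.pi/2)
print('mid',m)
r=[f(180,163,.046),f(240,163,.046),f(180,385,.046),f(243,385,.046)]
print('rib');[print(x.round(4)) for x in r];
g=lambda u,v,z:atz(t,(80+u/3,150+v/3),z,Vt)
k=[g(338,186,.022),g(400,170,.022),g(434,292,.022),g(371,310,.022)];mm=sum(k)/4
print('top mid',mm,np.arctan2(k[1][1]-k[2][1],k[1][0]-k[2][0]))
# height from two views of centre
P=lambda q:proj(p,q,V)[0]
print('tri',tri([ray(p,proj(p,m,V)[0],V),ray(t,proj(t,mm,Vt)[0],Vt)]))
E
```

```text
[0.4416 0.3704 0.022 ]
[0.4593 0.3037 0.022 ]
[0.3248 0.2672 0.022 ]
[0.3073 0.3348 0.022 ]
[np.float64(0.0691), np.float64(0.1394), np.float64(0.0698), np.float64(0.1389)]
yaw 0.25953469891026454
yaw 0.26486931451692314
yawW 0.2590921033591529
mid [0.3832644  0.31902103 0.022     ]
rib
[0.4255 0.3374 0.046 ]
[0.4291 0.3232 0.046 ]
[0.3702 0.3245 0.046 ]
[0.3742 0.3088 0.046 ]
top mid [0.38323284 0.31853899 0.022     ] 0.2753029331605491
tri (array([0.38315313, 0.3188296 , 0.02118365]), [0.00019854841631170676, 0.0001985484163116737])
```

```bash
python3 - <<'E'
from h import *
show([([.398,.3229,.06],Rt(.261)),([.398,.3229,.026],Rt(.261),-1,3)])
E
```

```text
-1 -0.028 -0.001 0.291 -0.001 -0.003 -0.048; -1 -0.028 -0.001 0.29 -0.001 -0.003 -0.049; -1 -0.028 -0.002 0.291 -0.002 -0.003 -0.048; -1 -0.027 -0.001 0.29 -0.001 -0.002 -0.048; -1 0 0 0.095 0 0 0; -1 0 0 0.094 0 0 0; -1 0 0 0.095 0 0 0
```

Call:
apply_moves --moves "-1 -0.028 0 0.29 0 0 -0.05; -1 -0.028 0 0.29 0 0 -0.05; -1 -0.028 -0.002 0.29 0 0 -0.05; -1 -0.028 -0.002 0.29 0 0 -0.05; -1 0 0 0.095 0 0 0; -1 0 0 0.095 0 0 0; -1 0 0 0.095 0 0 0; -1 0 0 0 0 0 0; -1 0 0 0 0 0 0"

```text
t: 4.93
eef_pos: [0.3973, 0.3248, 0.0267]
tool_rot: [-0.0, 0.794, -0.608, 0.0]
contact_force: [-0.6, -0.1, 0.3]
gripper_width: 0.999
```

Call:
apply_moves --moves "1 0 0 0 0 0 0; 1 0 0 0 0 0 0; 1 0 0 0 0 0 0; 1 0 0 0 0 0 0; 1 0 0 0 0 0 0; 1 0 0 0 0 0 0; 1 0 0 0 0 0 0; 1 0 0 0 0 0 0; 1 0 0 0 0 0 0; 1 0 0 0 0 0 0" --force 60

```text
t: 5.77
eef_pos: [0.3968, 0.3252, 0.0266]
tool_rot: [-0.001, 0.794, -0.608, 0.0]
contact_force: [-0.5, -0.4, 5.4]
gripper_width: 0.174
```

Call:
apply_moves --moves "1 0 0 -0.05 0 0 0; 1 0 0 -0.1 0 0 0; 1 0 0 -0.2 0 0 0; 1 0 0 -0.3 0 0 0; 1 0 0 -0.3 0 0 0; 1 0 0 -0.3 0 0 0; 1 0 0 0 0 0 0; 1 0 0 0 0 0 0"

```text
t: 6.43
eef_pos: [0.3974, 0.3254, 0.1783]
tool_rot: [-0.002, 0.794, -0.608, 0.001]
contact_force: [-0.8, -0.1, -3.8]
gripper_width: 0.169
```

```bash
python3 - <<'E'
from h import *
o=bot.get_obs();print(o['eef_pos'],o['contact_force'],o['gripper_width'])
p=imaging.read_camera('wrist');save(p,'w3.png')
show([([.59,.0225,.14],Rt(-.063),1,14)])
E
```

```text
[0.39744228 0.32536062 0.17833718] [-0.77226279 -0.07963343 -3.76297091] 0.16853060112371962
1 0.203 -0.064 0.022 -0.001 0 0.335; 1 0.202 -0.069 0.022 -0.001 0 0.335; 1 0.201 -0.074 0.021 -0.001 -0.001 0.336; 1 0.198 -0.078 0.022 0 0 0.335; 1 0.197 -0.083 0.022 -0.001 0 0.335; 1 0.194 -0.088 0.022 -0.001 0 0.335; 1 0.193 -0.092 0.021 -0.001 0 0.336; 1 0.19 -0.096 0.022 -0.001 -0.001 0.335; 1 0.188 -0.101 0.022 0 0 0.335; 1 0.186 -0.106 0.021 -0.001 0 0.335; 1 0.183 -0.109 0.022 -0.001 0 0.336; 1 0.18 -0.114 0.022 -0.001 0 0.335

1 0.178 -0.118 0.021 -0.001 0 0.335; 1 0.175 -0.122 0.022 -0.001 -0.001 0.335
```

View pics/w3.png

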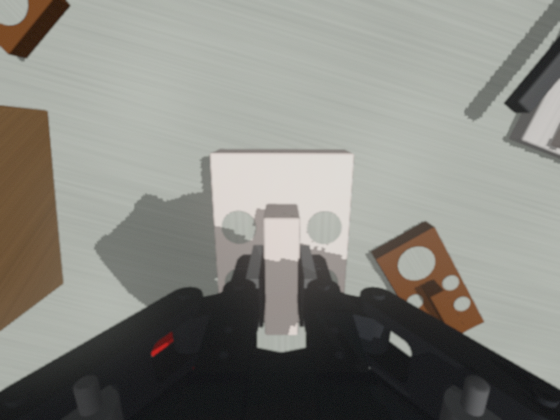

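The tray is held squarely: its nose edge is level at row 151, columns 211–353. I'll carry it over the plate.

Call:
apply_moves --moves "1 0.203 -0.064 0.022 0 0 0.335; 1 0.202 -0.07 0.022 0 0 0.335; 1 0.2 -0.074 0.022 0 0 0.335; 1 0.198 -0.078 0.022 0 0 0.335; 1 0.197 -0.083 0.022 0 0 0.335; 1 0.194 -0.088 0.022 0 0 0.335; 1 0.193 -0.092 0.022 0 0 0.335; 1 0.19 -0.096 0.022 0 0 0.335; 1 0.188 -0.1 0.022 0 0 0.335; 1 0.186 -0.106 0.022 0 0 0.335; 1 0.183 -0.109 0.022 0 0 0.335; 1 0.18 -0.114 0.022 0 0 0.335"

```text
t: 7.48
eef_pos: [0.5611, 0.0647, 0.1417]
tool_rot: [-0.002, -0.701, 0.713, 0.001]
contact_force: [-0.1, -0.5, -3.6]
gripper_width: 0.172
```

Call:
apply_moves --moves "1 0.178 -0.118 0.022 0 0 0.335; 1 0.175 -0.122 0.022 0 0 0.335; 1 0 0 0 0 0 0; 1 0 0 0 0 0 0; 1 0 0 0 0 0 0"

```text
t: 7.9
eef_pos: [0.5884, 0.0234, 0.137]
tool_rot: [-0.001, -0.685, 0.729, 0.001]
contact_force: [0.3, 0.7, -3.9]
gripper_width: 0.173
```

```bash
python3 - <<'E'
from h import *
o=bot.get_obs();print(np.round(o['q'],2),o['eef_pos'],rot(o).as_matrix().round(3).tolist())
p=imaging.read_camera('wrist');save(p,'w4.png')
E
```

```text
[ 0.09  0.46 -0.31  1.83  0.18  0.88 -1.93] [0.58841712 0.02344818 0.13701783] [[-0.062, -0.998, -0.004], [-0.998, 0.062, 0.0], [0.0, 0.004, -1.0]]
```

View pics/w4.png

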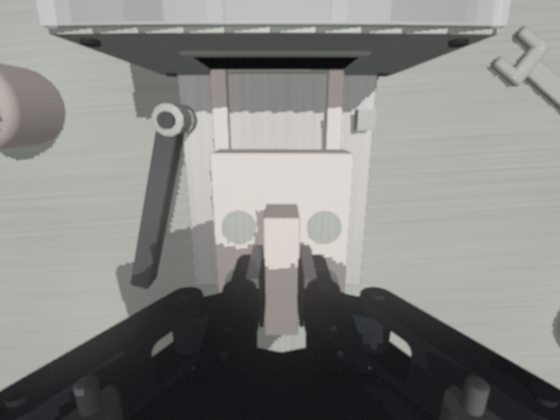

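```bash
python3 - <<'E'
from h import *
import cv2
a=cv2.imread('pics/w4.png');cv2.imwrite('pics/c7.png',cv2.resize(a[60:170,195:365],None,fx=4.5,fy=4.5,interpolation=2))
E
```

```text
(no output)
```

View pics/c7.png

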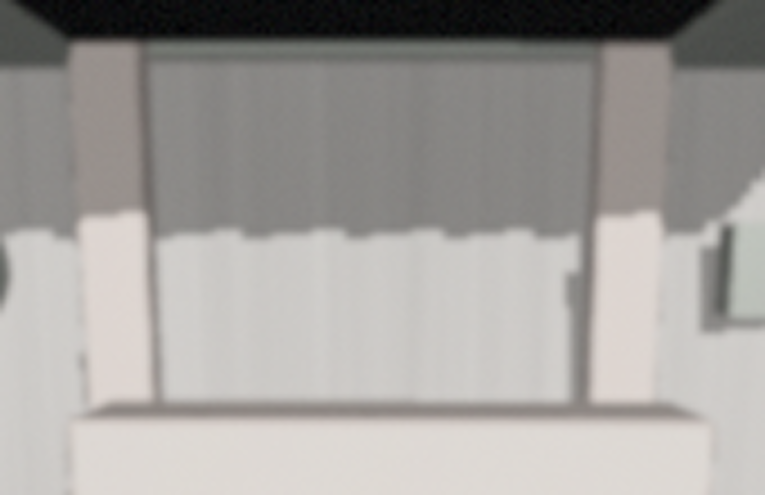

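```bash
python3 - <<'E'
from h import *
o=bot.get_obs();p=imaging.read_camera('wrist');V=view(p,o)
g=lambda u,v,z:atz(p,(195+u/4.5,60+v/4.5),z,V)
z=.032;A,B,C,D=g(139,45,z),g(152,402,z),g(604,45,z),g(590,402,z)
f=(A+C)/2;n=(B+D)/2;yaw=np.arctan2(f[1]-n[1],f[0]-n[0]);print(A,B,C,D,'yaw',yaw,'w',np.linalg.norm(A-C),np.linalg.norm(B-D))
zt=o['eef_pos'][2]-.005; a,b=g(74,415,zt),g(710,418,zt);m=(a+b)/2;print('nose',a,b,np.linalg.norm(a-b),'nyaw',np.arctan2(a[1]-b[1],a[0]-b[0])-np.pi/2)
l=np.array([-np.sin(yaw),np.cos(yaw),0]);print('nose left of centreline',(m-n)@l,'tcp left',(o['eef_pos']-n)@l)
h=np.array([np.cos(yaw),np.sin(yaw),0]);print('nose from tcp',(m-o['eef_pos'])@h, 'tcp along from plate end', (o['eef_pos']-np.array([.506,.028,0]))@h)
E
```

```text
[0.69642365 0.05880524 0.032     ] [0.63737127 0.06300317 0.032     ] [ 0.69163858 -0.01898008  0.032     ] [ 0.63255154 -0.01538579  0.032     ] yaw -0.06586249159209444 w 0.07793236627670254 0.07853698548569447
nose [0.64534108 0.05383504 0.13252956] [ 0.64085858 -0.01399505  0.13252956] 0.06797804327273808 nyaw -0.06598817846424798
nose left of centreline -0.0033446377362058603 tcp left -0.0027555138342346777
nose from tcp 0.054669002358717314 tcp along from plate end 0.08266535953568044
```

Call:
apply_moves --moves "1 -0.025 -0.083 0 0 0 0; 1 0 0 0.15 0 0 0; 1 0 0 0.15 0 0 0; 1 0 0 0.15 0 0 0; 1 0 0 0 0 0 0; 1 0 0 0 0 0 0; 1 0 0 0 0 0 0"

```text
t: 8.58
eef_pos: [0.6012, 0.0262, 0.086]
tool_rot: [0.001, -0.685, 0.729, -0.0]
contact_force: [0.1, 0.8, -3.5]
gripper_width: 0.172
```

```bash
python3 - <<'E'
from h import *
p=imaging.read_camera('wrist');save(p,'w5.png')
a=cv2.imread('pics/w5.png');cv2.imwrite('pics/c8.png',cv2.resize(a[60:290,165:395],None,fx=2.6,fy=2.6,interpolation=2))
o=bot.get_obs();print(o['eef_pos'])
E
```

```text
[0.60141363 0.02610478 0.08633849]
```

View pics/c8.png

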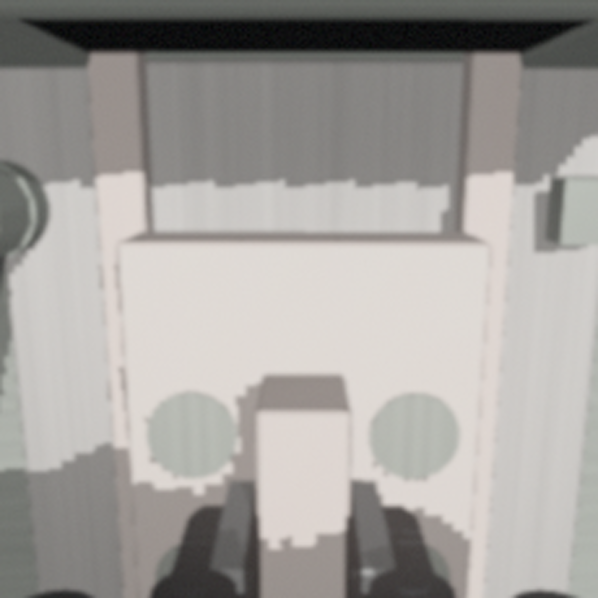

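The tray is centred: tray mid is at crop column 306, rails mid at 305. I'll lower it.

Call:
apply_moves --moves "1 0 0 0.12 0 0 0; 1 0 0 0.12 0 0 0; 1 0 0 0.05 0 0 0; 1 0 0 0.025 0 0 0; 1 0 0 0.01 0 0 0; 1 0 0 0.01 0 0 0; 1 0 0 0 0 0 0; 1 0 0 0 0 0 0"

```text
t: 9.3
eef_pos: [0.6007, 0.0256, 0.0466]
tool_rot: [0.0, -0.685, 0.729, -0.0]
contact_force: [-3.8, -0.1, 6.2]
gripper_width: 0.171
```

Call:
apply_moves --moves "-0.2 0 0 0 0 0 0; -0.2 0 0 0 0 0 0; -0.2 0 0 0 0 0 0; -0.2 0 0 0 0 0 0; -0.2 0 0 0 0 0 0; -0.2 0 0 0 0 0 0; -0.2 0 0 -0.25 0 0 0; -0.2 0 0 -0.3 0 0 0; -0.2 0 0.2 -0.3 0 0 0; -0.2 0 0.2 0 0 0 0; -0.2 0 0 0 0 0 0; -0.2 0 0 0 0 0 0"

```text
t: 10.3
eef_pos: [0.5526, 0.0284, 0.146]
tool_rot: [0.0, -0.685, 0.729, -0.0]
contact_force: [0.3, 0.2, -0.7]
gripper_width: 0.601
```

```bash
python3 - <<'E'
from h import *
o=bot.get_obs();print(o['eef_pos'],o['q'].round(2))
p=imaging.read_camera('wrist');save(p,'w6.png')
E
```

```text
[0.55255394 0.02835043 0.1459956 ] [ 0.09  0.4  -0.32  1.91  0.16  0.86 -1.95]
```

View pics/w6.png

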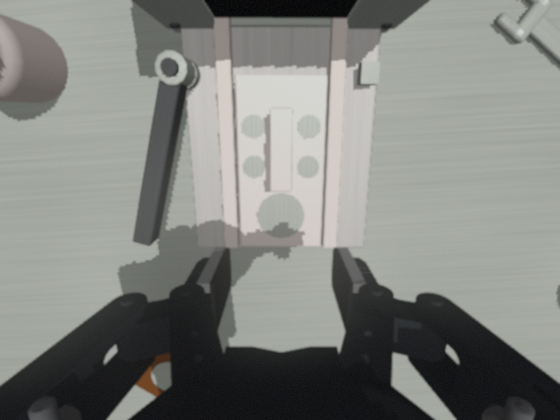

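```bash
cat >> h.py <<'E'
YAW=-.0655; H=np.array([np.cos(YAW),np.sin(YAW),0]); L=np.array([-H[1],H[0],0])
def C(s,y,z):  # s from plate near end (m), y left of centreline
    q=np.array([.6007,.0256,0])+H*(s-.095)+L*y; q[2]=z; return q
def info():
    o=bot.get_obs(); d=o['eef_pos']-C(0,0,0); M=rot(o).as_matrix(); 
    print('t',round(o['t'],2),'s',round(d@H*1e3,1),'y',round(d@L*1e3,1),'z',round(o['eef_pos'][2]*1e3,1),'lean',round(np.degrees(np.arctan2(M[:,2]@H,-M[2,2])),1),'F',(np.array([o['contact_force']@H,o['contact_force']@L,o['contact_force'][2]])).round(1),'q',o['q'].round(2),'w',round(o['gripper_width'],2)); return o
E
python3 - <<'E'
from h import *
info(); show([(C(-.015,0,.12),Rt(YAW,np.radians(38)),1)])
E
```

```text
t 10.35 s 47.4 y -0.5 z 145.5 lean 0.0 F [-0.4 -0.7  0.7] q [ 0.09  0.4  -0.32  1.91  0.16  0.86 -1.95] w 0.6
1 -0.001 0.052 0.021 0.95 0.001 0.004; 1 0 0.053 0.018 0.949 0.001 0.005; 1 -0.001 0.055 0.014 0.95 0.001 0.004; 1 0 0.055 0.011 0.949 0.001 0.004; 1 -0.001 0.056 0.006 0.95 0.001 0.005; 1 0 0.056 0.004 0.95 0.001 0.004; 1 -0.001 0.056 -0.001 0.949 0.002 0.004; 1 0 0.056 -0.004 0.95 0.001 0.004; 1 0 0.056 -0.008 0.949 0.001 0.005; 1 -0.001 0.055 -0.012 0.95 0.001 0.004
```

Call:
apply_moves --moves "1 0 0.052 0.02 0.95 0 0; 1 0 0.053 0.018 0.95 0 0; 1 0 0.055 0.014 0.95 0 0; 1 0 0.055 0.01 0.95 0 0; 1 0 0.056 0.006 0.95 0 0; 1 0 0.056 0.004 0.95 0 0; 1 0 0.056 0 0.95 0 0; 1 0 0.056 -0.004 0.95 0 0; 1 0 0.056 -0.008 0.95 0 0; 1 0 0.055 -0.012 0.95 0 0; 1 0 0 0 0 0 0; 1 0 0 0 0 0 0"

```text
t: 11.35
eef_pos: [0.5079, 0.0283, 0.1482]
tool_rot: [0.172, -0.662, 0.702, -0.198]
contact_force: [0.1, -0.4, 0.5]
gripper_width: -0.005
```

```bash
python3 - <<'E'
from h import *
info()
p=imaging.read_camera('wrist');save(p,'w7.png'); show([(C(-.015,0,.06),Rt(YAW,np.radians(38)),1),(C(-.015,0,.033),Rt(YAW,np.radians(38)),1)])
p=imaging.read_camera('scene');save(p,'s7.png')
E
```

```text
t 11.35 s 2.3 y -3.3 z 148.2 lean 30.4 F [ 0.2 -0.4  0.5] q [-0.61  0.14  0.33  2.43  1.05  0.17 -2.93] w -0.0
1 -0.016 0.165 0.187 0.639 -0.08 0.059; 1 -0.014 0.173 0.179 0.639 -0.079 0.058; 1 -0.013 0.182 0.171 0.639 -0.08 0.059; 1 0 0.138 0.177 0 0 0
```

View pics/w7.png

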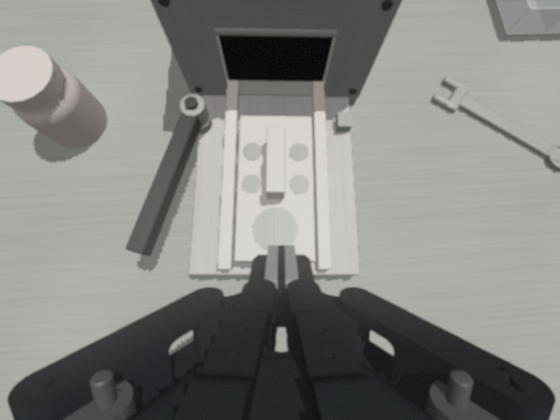

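View pics/s7.png

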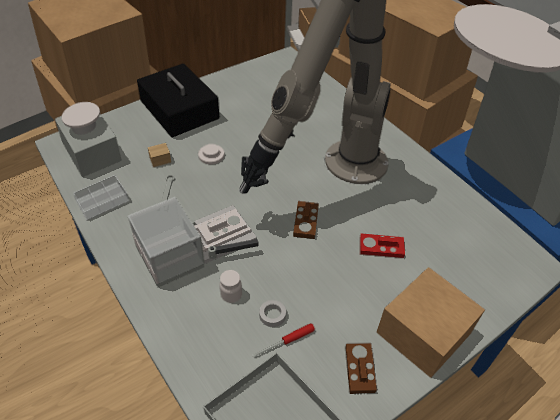

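Leaning this far back hits joint limits (q4, q6, q7). I'll go upright, flip the tool half a turn so the camera is to the rear and q7 sits mid-range, push upright first, and lean further in.

```bash
cat >> h.py <<'E'
def Rf(yaw,lean=0): return Rt(yaw,lean)*R.from_euler('z',180,degrees=True)
E
python3 - <<'E'
from h import *
show([(C(.03,0,.20),Rt(YAW),1)])
E
```

```text
1 -0.004 -0.052 -0.032 -0.948 -0.036 0.009; 1 -0.004 -0.05 -0.036 -0.947 -0.037 0.008; 1 -0.004 -0.048 -0.039 -0.948 -0.036 0.009; 1 -0.004 -0.044 -0.042 -0.947 -0.036 0.008; 1 -0.004 -0.042 -0.045 -0.948 -0.036 0.009; 1 -0.004 -0.039 -0.047 -0.947 -0.037 0.008; 1 -0.005 -0.036 -0.05 -0.948 -0.036 0.009; 1 -0.005 -0.032 -0.052 -0.948 -0.036 0.008
```

Call:
apply_moves --moves "1 0 -0.052 -0.032 -0.948 -0.036 0.008; 1 0 -0.05 -0.036 -0.948 -0.036 0.008; 1 0 -0.048 -0.04 -0.948 -0.036 0.008; 1 0 -0.044 -0.042 -0.948 -0.036 0.008; 1 0 -0.042 -0.045 -0.948 -0.036 0.008; 1 0 -0.04 -0.047 -0.948 -0.036 0.008; 1 0 -0.036 -0.05 -0.948 -0.036 0.008; 1 0 -0.032 -0.052 -0.948 -0.036 0.008; 1 0 0 0 0 0 0; 1 0 0 0 0 0 1; 1 0 0 0 0 0 1; 1 0 0 0 0 0 1"

```text
t: 12.45
eef_pos: [0.5286, 0.0182, 0.1919]
tool_rot: [0.035, -0.596, 0.801, -0.045]
contact_force: [-0.5, -0.1, -0.1]
gripper_width: 0.004
```

Call:
apply_moves --moves "1 0 0 0 0 0 1; 1 0 0 0 0 0 1; 1 0 0 0 0 0 1; 1 0 0 0 0 0 1; 1 0 0 0 0 0 1; 1 0 0 0 0 0 1; 1 0 0 0 0 0 1; 1 0 0 0 0 0 1; 1 0 0 0 0 0 1; 1 0 0 0 0 0 1; 1 0 0 0 0 0 1; 1 0 0 0 0 0 1"

```text
t: 13.45
eef_pos: [0.5285, 0.0184, 0.1919]
tool_rot: [0.05, -0.219, 0.974, -0.027]
contact_force: [1.1, -0.0, -0.4]
gripper_width: -0.0
```

```bash
python3 - <<'E'
from h import *
o=info();print(rot(o).as_matrix().round(2).tolist())
E
```

```text
t 13.45 s 23.4 y -11.9 z 191.9 lean 6.4 F [ 1.   0.1 -0.4] q [-0.34  0.23  0.18  2.03  0.01  0.78 -2.88] w -0.0
[[-0.9, -0.42, 0.11], [-0.43, 0.9, -0.03], [-0.09, -0.08, -0.99]]
```

The turn went the wrong way (q7 fell to −2.88), so I'll turn the other direction.

```bash
python3 - <<'E'
from h import *
show([(C(.04,0,.19),Rt(YAW),1)])
E
```

```text
1 -0.01 0.001 0.002 -0.102 0.034 -0.951; 1 -0.011 0.001 0.002 -0.102 0.034 -0.951; 1 -0.01 0 0.001 -0.102 0.034 -0.951; 1 -0.011 -0.001 0.002 -0.102 0.034 -0.952; 1 -0.01 -0.001 0.002 -0.103 0.034 -0.951; 1 -0.011 -0.003 0.001 -0.102 0.033 -0.951; 1 -0.01 -0.003 0.002 -0.102 0.034 -0.951; 1 -0.01 -0.003 0.002 -0.102 0.034 -0.951; 1 -0.01 -0.004 0.001 -0.102 0.034 -0.951; 1 -0.009 -0.005 0.002 -0.102 0.034 -0.951; 1 -0.009 -0.006 0.001 -0.102 0.034 -0.952; 1 -0.009 -0.006 0.002 -0.102 0.034 -0.951

1 -0.008 -0.006 0.001 -0.103 0.034 -0.951; 1 -0.008 -0.008 0.001 -0.102 0.034 -0.951; 1 -0.007 -0.007 0.001 -0.102 0.034 -0.951; 1 -0.007 -0.009 0.001 -0.102 0.034 -0.951
```

Call:
apply_moves --moves "1 -0.01 0 0 -0.1 0.034 -0.95; 1 -0.01 0 0 -0.1 0.034 -0.95; 1 -0.01 0 0 -0.1 0.034 -0.95; 1 -0.01 0 0 -0.1 0.034 -0.95; 1 -0.01 0 0 -0.1 0.034 -0.95; 1 -0.01 -0.003 0 -0.1 0.034 -0.95; 1 -0.01 -0.003 0 -0.1 0.034 -0.95; 1 -0.01 -0.003 0 -0.1 0.034 -0.95; 1 -0.01 -0.004 0 -0.1 0.034 -0.95; 1 -0.01 -0.005 0 -0.1 0.034 -0.95; 1 -0.01 -0.006 0 -0.1 0.034 -0.95; 1 -0.01 -0.006 0 -0.1 0.034 -0.95"

```text
t: 14.45
eef_pos: [0.5412, 0.0267, 0.1928]
tool_rot: [0.013, -0.583, 0.812, -0.008]
contact_force: [0.7, -0.2, 0.6]
gripper_width: 0.006
```

Call:
apply_moves --moves "1 -0.008 -0.007 0 -0.1 0.034 -0.95; 1 -0.008 -0.007 0 -0.1 0.034 -0.95; 1 -0.007 -0.007 0 -0.1 0.034 -0.95; 1 -0.007 -0.008 0 -0.1 0.034 -0.95; 1 0 0 0 0 0 -1; 1 0 0 0 0 0 -1; 1 0 0 0 0 0 -1; 1 0 0 0 0 0 -1; 1 0 0 0 0 0 -1; 1 0 0 0 0 0 -1; 1 0 0 0 0 0 -1; 1 0 0 0 0 0 -1"

```text
t: 15.45
eef_pos: [0.5454, 0.0295, 0.1929]
tool_rot: [0.0, 0.86, -0.511, 0.001]
contact_force: [0.0, -0.0, 1.3]
gripper_width: 0.002
```

```bash
python3 - <<'E'
from h import *
o=info();print(rot(o).as_matrix().round(2).tolist());show([(C(.06,0,.19),Rf(YAW),1)])
E
```

```text
t 15.45 s 39.6 y 0.2 z 192.9 lean 0.1 F [ 0.  -0.   1.3] q [-0.07  0.31 -0.12  1.9   0.05  0.93 -1.28] w 0.0
[[0.48, -0.88, 0.0], [-0.88, -0.48, -0.0], [0.0, -0.0, -1.0]]
1 0.002 -0.004 0.001 0.001 -0.001 -0.972; 1 0.003 -0.003 0 0.001 -0.001 -0.971; 1 0.003 -0.004 0.001 0 0 -0.972; 1 0.003 -0.003 0.001 0.001 -0.001 -0.972; 1 0.004 -0.003 0 0.001 -0.001 -0.971; 1 0.003 -0.003 0.001 0.001 -0.001 -0.972; 1 0.004 -0.002 0.001 0.001 0 -0.971; 1 0.004 -0.002 0 0 -0.001 -0.972; 1 0.004 -0.002 0.001 0.001 -0.001 -0.972; 1 0.004 -0.002 0 0.001 -0.001 -0.971; 1 0.004 -0.001 0.001 0.001 0 -0.972; 1 0.005 -0.002 0.001 0.001 -0.001 -0.972

1 0.004 0 0 0 -0.001 -0.971; 1 0.004 -0.001 0.001 0.001 -0.001 -0.972; 1 0.005 0 0.001 0.001 0 -0.971; 1 0.004 0 0 0.001 -0.001 -0.972; 1 0.005 0 0.001 0.001 -0.001 -0.972; 1 0.004 0.001 0.001 0 -0.001 -0.971; 1 0.005 0.001 0 0.001 0 -0.972; 1 0.004 0.001 0.001 0.001 -0.001 -0.972; 1 0.004 0.002 0.001 0.001 -0.001 -0.971; 1 0.004 0.002 0 0 -0.001 -0.972; 1 0.004 0.002 0.001 0.001 0 -0.972; 1 0.004 0.002 0 0.001 -0.001 -0.971

1 0.003 0.003 0.001 0.001 -0.001 -0.972; 1 0.004 0.003 0.001 0.001 -0.001 -0.971; 1 0.003 0.003 0 0 0 -0.972; 1 0.003 0.003 0.001 0.001 -0.001 -0.972; 1 0.003 0.004 0.001 0.001 -0.001 -0.971; 1 0.002 0.004 0 0.001 -0.001 -0.972; 1 0.003 0.004 0.001 0.001 0 -0.972; 1 0.002 0.003 0.001 0 -0.001 -0.971; 1 0.001 0.005 0 0.001 -0.001 -0.972; 1 0.002 0.004 0.001 0.001 -0.001 -0.971; 1 0.001 0.004 0.001 0.001 0 -0.972; 1 0.001 0.005 0 0.001 -0.001 -0.972

1 0 0.004 0.001 0 -0.001 -0.971; 1 0.001 0.005 0 0.001 -0.001 -0.972
```

Call:
apply_moves --moves "1 0 0 0 0 0 -0.97; 1 0 0 0 0 0 -0.97; 1 0 0 0 0 0 -0.97; 1 0 0 0 0 0 -0.97; 1 0 0 0 0 0 -0.97; 1 0 0 0 0 0 -0.97; 1 0 0 0 0 0 -0.97; 1 0 0 0 0 0 -0.97; 1 0 0 0 0 0 -0.97; 1 0 0 0 0 0 -0.97; 1 0 0 0 0 0 -0.97; 1 0 0 0 0 0 -0.97"

```text
t: 16.45
eef_pos: [0.5455, 0.0295, 0.193]
tool_rot: [0.0, 0.992, -0.13, 0.001]
contact_force: [0.3, -0.0, -0.6]
gripper_width: -0.001
```

Call:
apply_moves --moves "1 0 0 0 0 0 -0.97; 1 0 0 0 0 0 -0.97; 1 0 0 0 0 0 -0.97; 1 0 0 0 0 0 -0.97; 1 0 0 0 0 0 -0.97; 1 0 0 0 0 0 -0.97; 1 0 0 0 0 0 -0.97; 1 0 0 0 0 0 -0.97; 1 0 0 0 0 0 -0.97; 1 0 0 0 0 0 -0.97; 1 0 0 0 0 0 -0.97; 1 0 0 0 0 0 -0.97"

```text
t: 17.45
eef_pos: [0.5454, 0.0296, 0.1931]
tool_rot: [0.001, 0.962, 0.273, 0.001]
contact_force: [0.7, -0.6, 0.1]
gripper_width: 0.001
```

Call:
apply_moves --moves "1 0 0 0 0 0 -0.97; 1 0 0 0 0 0 -0.97; 1 0 0 0 0 0 -0.97; 1 0 0 0 0 0 -0.97; 1 0 0 0 0 0 -0.97; 1 0 0 0 0 0 -0.97; 1 0 0 0 0 0 -0.97; 1 0 0 0 0 0 -0.97; 1 0 0 0 0 0 -0.97; 1 0 0 0 0 0 -0.97; 1 0 0 0 0 0 -0.97; 1 0 0 0 0 0 -0.97"

```text
t: 18.45
eef_pos: [0.5455, 0.0296, 0.1932]
tool_rot: [0.001, 0.776, 0.631, 0.001]
contact_force: [0.3, -0.1, 0.7]
gripper_width: -0.002
```

```bash
python3 - <<'E'
from h import *
o=info();print(rot(o).as_matrix().round(2).tolist());show([(C(-.018,0,.12),Rf(YAW),1),(C(-.018,0,.033),Rf(YAW),1)])
E
```

```text
t 18.45 s 39.7 y 0.4 z 193.2 lean 0.1 F [ 0.3 -0.   0.7] q [ 0.3   0.36 -0.57  1.88  0.24  0.97  0.98] w -0.0
[[0.2, 0.98, 0.0], [0.98, -0.2, -0.0], [-0.0, 0.0, -1.0]]
1 -0.023 -0.159 0.203 0.012 0.001 -0.667; 1 -0.016 -0.16 0.203 0.011 0.002 -0.667; 1 -0.009 -0.16 0.203 0.012 0.001 -0.668; 1 0 0 0.242 0 0 0; 1 0 0 0.242 0 0 0; 1 0 0 0.241 0 0 0
```

Call:
apply_moves --moves "1 -0.023 -0.16 0.203 0 0 -0.667; 1 -0.016 -0.16 0.203 0 0 -0.667; 1 -0.009 -0.16 0.203 0 0 -0.667; 1 0 0 0.25 0 0 0; 1 0 0 0.25 0 0 0; 1 0 0 0.24 0 0 0; 1 0 0 0.03 0 0 0; 1 0 0 0 0 0 0; 1 0 0 0 0 0 0"

```text
t: 19.2
eef_pos: [0.4888, 0.0335, 0.0292]
tool_rot: [0.001, 0.731, 0.683, 0.001]
contact_force: [0.7, 0.2, 1.6]
gripper_width: -0.001
```

```bash
python3 - <<'E'
from h import *
o=info();print(rot(o).as_matrix().round(2).tolist());show([(C(.01,0,.029),Rf(YAW),1),(C(.105,0,.029),Rf(YAW),1,10)])
E
```

```text
t 19.2 s -17.1 y 0.6 z 29.2 lean 0.2 F [0.7 0.2 1.6] q [ 0.21  0.53 -0.5   2.11  0.45  0.6   0.9 ] w -0.0
[[0.07, 1.0, 0.0], [1.0, -0.07, -0.0], [-0.0, 0.0, -1.0]]
1 -0.004 0.226 0.002 0.039 0.007 -0.037; 1 0 0.079 0 0 0 0; 1 0 0.079 0 0 0 0; 1 0 0.08 0 0 0 0; 1 0 0.079 0 0 0 0; 1 0 0.079 0 0 0 0; 1 0 0.079 0 0 0 0; 1 0 0.079 0 0 0 0; 1 0 0.08 0 0 0 0; 1 0 0.079 0 0 0 0; 1 0 0.079 0 0 0 0
```

Call:
apply_moves --moves "1 0 0.08 0 0 0 0; 1 0 0.05 0 0 0 0; 1 0 0.05 0 0 0 0; 1 0 0.07 0 0 0 0; 1 0 0.08 0 0 0 0; 1 0 0.08 0 0 0 0; 1 0 0.08 0 0 0 0; 1 0 0.08 0 0 0 0; 1 0 0.08 0 0 0 0; 1 0 0 0 0 0 0"

```text
t: 20.03
eef_pos: [0.5693, 0.028, 0.0288]
tool_rot: [0.002, 0.731, 0.683, 0.001]
contact_force: [0.1, 0.2, 0.0]
gripper_width: 0.003
```

```bash
python3 - <<'E'
from h import *
o=info()
p=imaging.read_camera('top');save(p,'t8.png')
a=cv2.imread('pics/t8.png');cv2.imwrite('pics/c9.png',cv2.resize(a[65:215,230:360],None,fx=4,fy=4,interpolation=2))
p=imaging.read_camera('scene');save(p,'s8.png');a=cv2.imread('pics/s8.png');cv2.imwrite('pics/c10.png',cv2.resize(a[180:290,120:300],None,fx=4,fy=4,interpolation=2))
E
```

```text
t 20.03 s 63.5 y 0.4 z 28.8 lean 0.3 F [0.1 0.2 0. ] q [ 0.21  0.62 -0.48  1.93  0.44  0.69  0.96] w 0.0
```

View pics/c9.png

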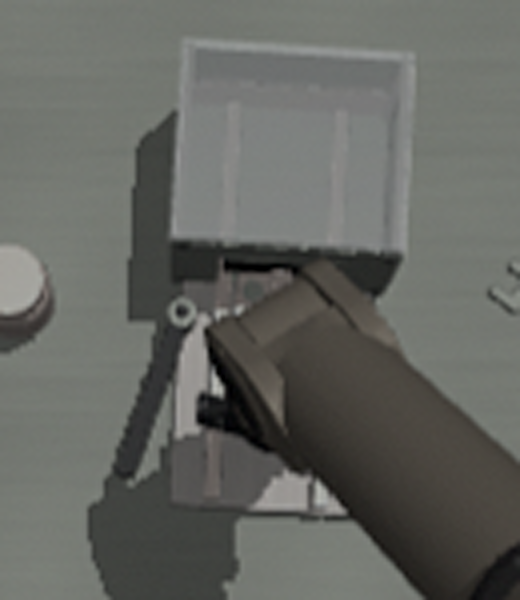

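View pics/c10.png

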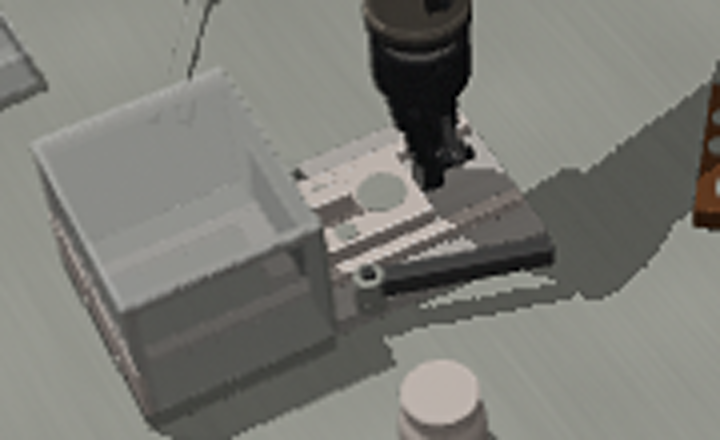

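The tray slides in straight, with its nose under the flap. I'll push another 35 mm upright, into the flap.

Call:
apply_moves --moves "1 0 0.05 0 0 0 0; 1 0 0.05 0 0 0 0; 1 0 0.05 0 0 0 0; 1 0 0.05 0 0 0 0; 1 0 0.05 0 0 0 0; 1 0 0.05 0 0 0 0; 1 0 0 0 0 0 0"

```text
t: 20.72
eef_pos: [0.604, 0.0256, 0.0287]
tool_rot: [0.002, 0.731, 0.683, 0.001]
contact_force: [-0.6, 0.8, 0.7]
gripper_width: 0.003
```

```bash
python3 - <<'E'
from h import *
o=info()
show([(C(.080,0,.045),Rf(YAW,0),1),(C(.080,0,.045),Rf(YAW,np.radians(38)),1)])
E
```

```text
t 20.72 s 98.3 y 0.2 z 28.7 lean 0.2 F [-0.6  0.8  0.7] q [ 0.21  0.66 -0.48  1.85  0.44  0.74  0.99] w 0.0
1 -0.002 -0.152 -0.136 0.052 0.022 -0.035; 1 0 0 0 -0.95 0 0; 1 0 0 0 -0.95 0 0; 1 0 0 0 -0.95 0 0; 1 0 0 0 -0.95 0 0; 1 0 0 0 -0.95 0 0; 1 0 0 0 -0.95 0 0; 1 0 0 0 -0.95 0 0; 1 0 0 0 -0.95 0 0; 1 0 0 0 -0.95 0 0.001; 1 0 0 0 -0.95 0 0
```

Call:
apply_moves --moves "1 0 -0.15 -0.14 0 0 0; 1 0 0 -0.1 -0.95 0 0; 1 0 0 0 -0.95 0 0; 1 0 0 0 -0.95 0 0; 1 0 0 0 -0.95 0 0; 1 0 0 0 -0.95 0 0; 1 0 0 0 -0.95 0 0; 1 0 0 0 -0.95 0 0; 1 0 0 0 -0.95 0 0; 1 0 0 0 -0.95 0 0; 1 0 0 0 -0.95 0 0; 1 0 0 0 0 0 0"

```text
t: 21.72
eef_pos: [0.5856, 0.0179, 0.0568]
tool_rot: [0.184, 0.711, 0.662, 0.15]
contact_force: [-1.4, 0.1, 0.1]
gripper_width: 0.002
```

```bash
python3 - <<'E'
from h import *
o=info()
p=imaging.read_camera('scene');save(p,'s9.png');a=cv2.imread('pics/s9.png');cv2.imwrite('pics/c11.png',cv2.resize(a[130:290,120:320],None,fx=3.5,fy=3.5,interpolation=2))
E
```

```text
t 21.72 s 80.5 y -8.7 z 56.8 lean 27.4 F [-1.4  0.1  0.1] q [-0.14  0.45 -0.11  2.25  1.64  0.21 -0.32] w 0.0
```

View pics/c11.png

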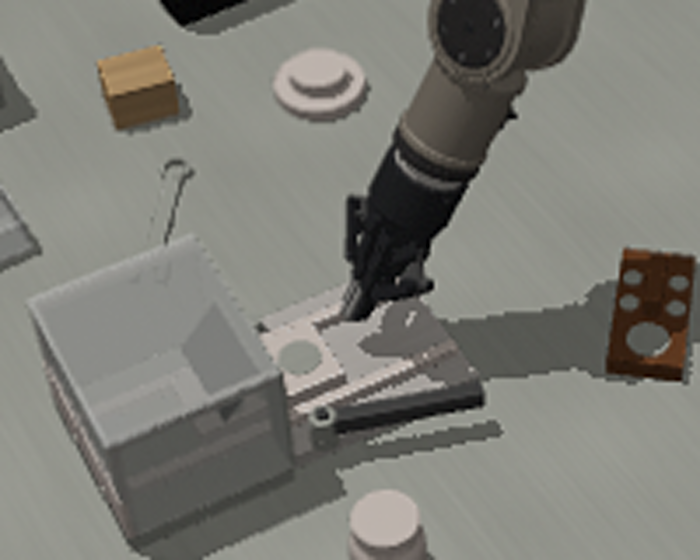

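```bash
python3 - <<'E'
from h import *
o=info(); show([(C(.088,0,.06),Rf(YAW,np.radians(40)),1,10)])
E
```

```text
t 21.77 s 80.5 y -8.9 z 56.8 lean 27.4 F [-1.2  0.1  0.2] q [-0.14  0.45 -0.11  2.25  1.63  0.21 -0.31] w -0.0
1 0.007 0.007 0 -0.316 0.047 0.008; 1 0.008 0.007 0.001 -0.316 0.047 0.007; 1 0.007 0.006 0 -0.317 0.047 0.008; 1 0.008 0.007 0.001 -0.316 0.047 0.007; 1 0.007 0.007 0.001 -0.316 0.046 0.008; 1 0.008 0.006 0.001 -0.316 0.047 0.007; 1 0.007 0.007 0.001 -0.317 0.047 0.008; 1 0.007 0.007 0.002 -0.316 0.047 0.008; 1 0.008 0.006 0.001 -0.316 0.047 0.007; 1 0.007 0.007 0.002 -0.316 0.047 0.008
```

Call:
apply_moves --moves "1 0.008 0.007 0 -0.32 0.047 0.008; 1 0.008 0.007 0 -0.32 0.047 0.008; 1 0.008 0.007 0 -0.32 0.047 0.008; 1 0.008 0.007 0 -0.32 0.047 0.008; 1 0.008 0.007 0 -0.32 0.047 0.008; 1 0.008 0.007 0 -0.32 0.047 0.008; 1 0.008 0.007 0 -0.32 0.047 0.008; 1 0.008 0.007 0 -0.32 0.047 0.008; 1 0.008 0.007 0 -0.32 0.047 0.008; 1 0.008 0.007 0 -0.32 0.047 0.008; 1 0 0 0 0 0 0; 1 0 0 0 0 0 0"

```text
t: 22.77
eef_pos: [0.5932, 0.0253, 0.0608]
tool_rot: [0.251, 0.687, 0.641, 0.233]
contact_force: [0.3, 0.5, 0.6]
gripper_width: -0.006
```

```bash
python3 - <<'E'
from h import *
o=info(); show([(C(.09,0,.055),Rf(YAW,np.radians(40)),1,6)])
E
```

```text
t 22.77 s 87.6 y -0.8 z 60.8 lean 40.0 F [0.2 0.6 0.6] q [ 0.15  0.53 -0.48  2.36  2.32  0.56 -0.94] w -0.01
1 0.001 -0.003 0.008 0.002 0.009 -0.004; 1 0.001 -0.002 0.009 0.001 0.008 -0.005; 1 0.001 -0.003 0.008 0.002 0.009 -0.004; 1 0.001 -0.002 0.008 0.002 0.009 -0.004; 1 0.001 -0.003 0.008 0.001 0.008 -0.005; 1 0.001 -0.002 0.009 0.002 0.009 -0.004
```

Lean of 40° reached cleanly (wrist reconfigured, q4 2.36, q6 0.56). I'll lower behind the tail.

```bash
python3 - <<'E'
from h import *
o=info(); show([(C(.084,0,.031),Rf(YAW,np.radians(40)),1,4)])
E
```

```text
t 22.77 s 87.6 y -0.8 z 60.8 lean 40.0 F [0.2 0.6 0.6] q [ 0.15  0.53 -0.48  2.36  2.32  0.56 -0.94] w -0.01
1 0.002 -0.046 0.043 0.002 0.013 -0.007; 1 0.001 -0.045 0.042 0.003 0.013 -0.006; 1 0.002 -0.046 0.043 0.002 0.013 -0.007; 1 0.002 -0.045 0.043 0.003 0.013 -0.006
```

Call:
apply_moves --moves "1 0.002 -0.046 0.043 0 0.013 -0.006; 1 0.002 -0.046 0.043 0 0.013 -0.006; 1 0.002 -0.046 0.043 0 0.013 -0.006; 1 0.002 -0.046 0.043 0 0.013 -0.006; 1 0 0 0 0 0 0; 1 0 0 0 0 0 0"

```text
t: 23.27
eef_pos: [0.589, 0.0272, 0.0298]
tool_rot: [0.249, 0.686, 0.643, 0.235]
contact_force: [-0.7, 0.6, 0.3]
gripper_width: -0.004
```

```bash
python3 - <<'E'
from h import *
o=info(); show([(C(.184,0,.031),Rf(YAW,np.radians(40)),1,15)])
p=imaging.read_camera('scene');save(p,'s10.png');a=cv2.imread('pics/s10.png');cv2.imwrite('pics/c12.png',cv2.resize(a[130:290,120:320],None,fx=3.5,fy=3.5,interpolation=2))
p=imaging.read_camera('wrist');save(p,'w10.png')
E
```

```text
t 23.27 s 83.2 y 0.9 z 29.8 lean 40.0 F [-0.8  0.6  0.3] q [ 0.16  0.61 -0.5   2.37  2.4   0.64 -1.  ] w -0.0
1 -0.001 0.043 0.036 0 -0.002 0; 1 0 0.044 0.035 0.001 -0.001 0; 1 -0.001 0.043 0.036 0 -0.002 0.001; 1 0 0.043 0.035 0.001 -0.002 0; 1 -0.001 0.044 0.036 0 -0.001 0; 1 0 0.043 0.035 0.001 -0.002 0; 1 -0.001 0.043 0.036 0 -0.002 0; 1 0 0.044 0.035 0.001 -0.002 0.001; 1 -0.001 0.043 0.036 0 -0.001 0; 1 0 0.043 0.035 0.001 -0.002 0; 1 -0.001 0.044 0.036 0 -0.002 0; 1 0 0.043 0.035 0.001 -0.001 0.001

1 -0.001 0.043 0.036 0 -0.002 0; 1 0 0.044 0.035 0.001 -0.002 0; 1 -0.001 0.043 0.036 0 -0.001 0
```

View pics/c12.png

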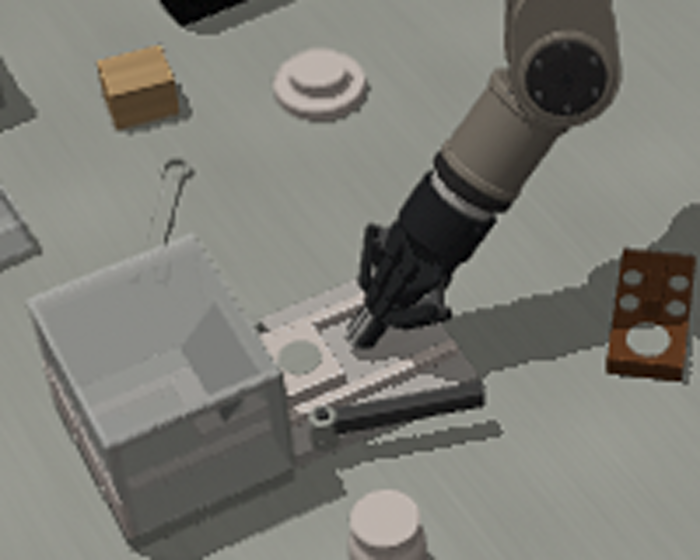

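View pics/w10.png

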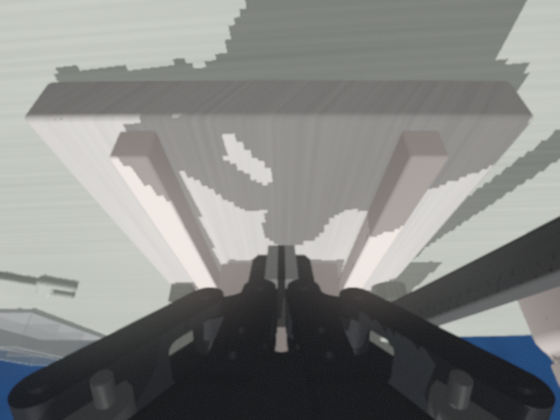

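Call:
apply_moves --moves "1 0 0.043 0.0355 0 0 0; 1 0 0.043 0.0355 0 0 0; 1 0 0.043 0.0355 0 0 0; 1 0 0.043 0.0355 0 0 0; 1 0 0.043 0.0355 0 0 0; 1 0 0.043 0.0355 0 0 0; 1 0 0.043 0.0355 0 0 0; 1 0 0.043 0.0355 0 0 0; 1 0 0.043 0.0355 0 0 0; 1 0 0.043 0.0355 0 0 0; 1 0 0.043 0.0355 0 0 0; 1 0 0 0 0 0 0"

```text
t: 24.37
eef_pos: [0.665, 0.0222, 0.0322]
tool_rot: [0.251, 0.685, 0.642, 0.236]
contact_force: [0.8, 0.4, 0.2]
gripper_width: 0.002
```

```bash
python3 - <<'E'
from h import *
o=info(); show([(C(.18,0,.031),Rf(YAW,np.radians(40)),1,4)])
p=imaging.read_camera('scene');save(p,'s11.png');a=cv2.imread('pics/s11.png');cv2.imwrite('pics/c13.png',cv2.resize(a[180:290,120:260],None,fx=5,fy=5,interpolation=2))
E
```

```text
t 24.37 s 159.3 y 0.8 z 32.2 lean 40.3 F [0.8 0.4 0.2] q [ 0.14  0.64 -0.43  2.21  2.35  0.53 -0.9 ] w 0.0
1 -0.002 0.031 0.03 0.016 -0.004 -0.002; 1 -0.001 0.031 0.029 0.016 -0.005 -0.002; 1 -0.002 0.032 0.03 0.016 -0.004 -0.002; 1 -0.002 0.031 0.03 0.016 -0.005 -0.003
```

View pics/c13.png

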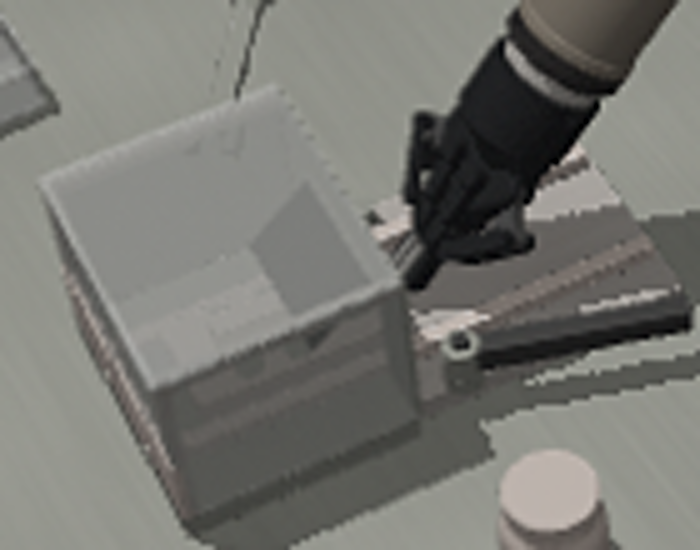

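Call:
apply_moves --moves "1 0 0.032 0.029 0 0 0; 1 0 0.032 0.029 0 0 0; 1 0 0.032 0.029 0 0 0; 1 0 0.032 0.029 0 0 0; 1 0 0.013 0.0105 0 0 0; 1 0 0.013 0.0105 0 0 0"

```text
t: 24.92
eef_pos: [0.6881, 0.0209, 0.0313]
tool_rot: [0.25, 0.685, 0.642, 0.235]
contact_force: [-2.5, 0.8, 1.9]
gripper_width: -0.002
```

Call:
apply_moves --moves "1 0 0.013 0.0105 0 0 0; 1 0 0.013 0.0105 0 0 0"

```text
t: 25.08
eef_pos: [0.6917, 0.0207, 0.0312]
tool_rot: [0.25, 0.685, 0.642, 0.235]
contact_force: [-4.1, -0.3, 2.0]
gripper_width: 0.0
```

```bash
python3 - <<'E'
from h import *
info()
p=imaging.read_camera('scene');save(p,'s12.png');a=cv2.imread('pics/s12.png');cv2.imwrite('pics/c14.png',cv2.resize(a[180:290,120:260],None,fx=5,fy=5,interpolation=2))
E
```

```text
t 25.08 s 186.2 y 1.1 z 31.2 lean 40.1 F [-4.  -0.6  2. ] q [ 0.13  0.66 -0.4   2.15  2.33  0.49 -0.86] w 0.0
```

View pics/c14.png

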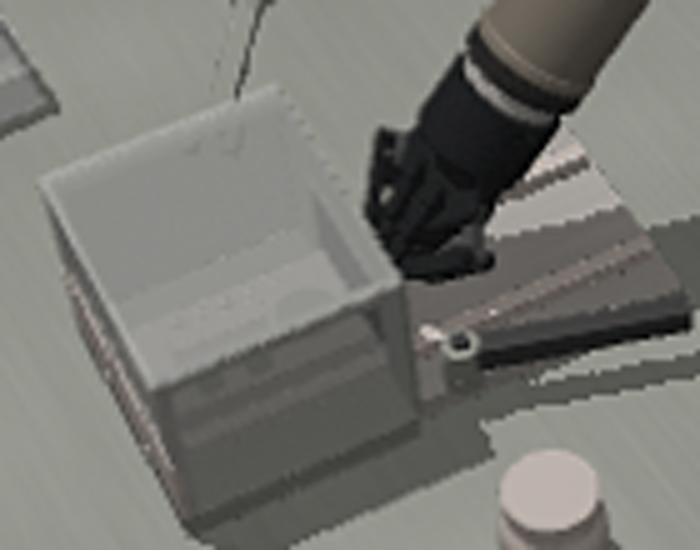

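Call:
apply_moves --moves "1 0 0.013 0.0105 0 0 0; 1 0 0.013 0.0105 0 0 0; 1 0 0 0 0 0 0"

```text
t: 25.38
eef_pos: [0.6959, 0.0204, 0.0311]
tool_rot: [0.25, 0.685, 0.642, 0.235]
contact_force: [-1.1, 0.4, -1.4]
gripper_width: 0.003
```

Call:
apply_moves --moves "1 0 0.013 0.0105 0 0 0; 1 0 0 0 0 0 0"

```text
t: 25.55
eef_pos: [0.6977, 0.0203, 0.0311]
tool_rot: [0.25, 0.685, 0.642, 0.235]
contact_force: [-0.8, 1.0, -0.3]
gripper_width: -0.0
```

Call:
apply_moves --moves "1 0 0.013 0.0105 0 0 0; 1 0 0 0 0 0 0"

```text
t: 25.72
eef_pos: [0.6979, 0.0203, 0.0304]
tool_rot: [0.249, 0.685, 0.643, 0.234]
contact_force: [-9.0, 0.2, 3.0]
gripper_width: 0.002
```

Call:
apply_moves --moves "1 0 0.013 0.0105 0 0 0; 1 0 0 0 0 0 0"

```text
t: 25.88
eef_pos: [0.698, 0.0205, 0.0296]
tool_rot: [0.248, 0.686, 0.643, 0.234]
contact_force: [-15.6, -0.3, 7.8]
gripper_width: 0.001
```

```bash
python3 - <<'E'
from h import *
info()
p=imaging.read_camera('scene');save(p,'s13.png');a=cv2.imread('pics/s13.png');cv2.imwrite('pics/c15.png',cv2.resize(a[180:290,120:260],None,fx=5,fy=5,interpolation=2))
p=imaging.read_camera('top');save(p,'t13.png');a=cv2.imread('pics/t13.png');cv2.imwrite('pics/c16.png',cv2.resize(a[65:165,250:350],None,fx=6,fy=6,interpolation=2))
E
```

```text
t 25.88 s 192.5 y 1.2 z 29.6 lean 39.8 F [-15.6  -1.3   7.8] q [ 0.12  0.66 -0.39  2.13  2.32  0.47 -0.84] w 0.0
```

View pics/c15.png

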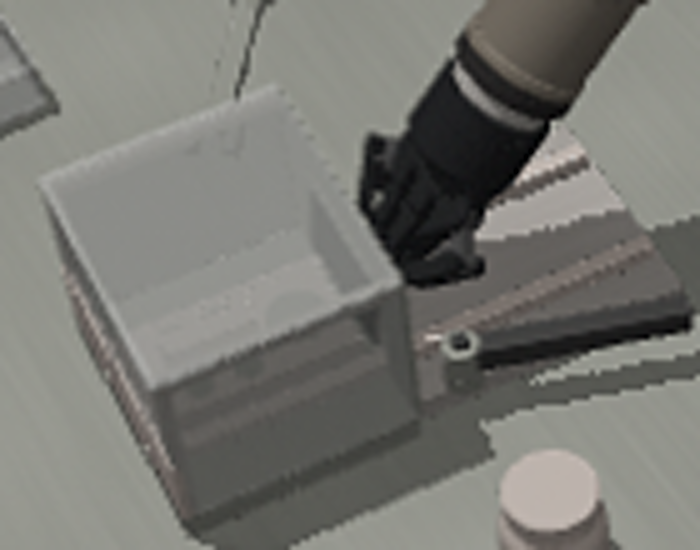

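View pics/c16.png

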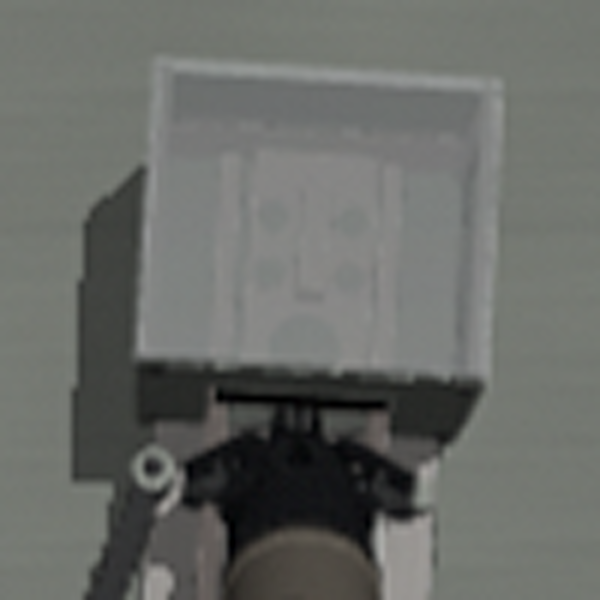

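Firm stop at s = 192.5 mm (about 191 expected), with force rising to 15.6 N and the nose at the rail ends in the top view. I'll withdraw straight back and check.

Call:
apply_moves --moves "1 0 -0.02 -0.03 0 0 0; 1 0 -0.05 -0.042 0 0 0; 1 0 -0.1 -0.084 0 0 0; 1 0 -0.15 -0.126 0 0 0; 1 0 -0.15 -0.126 0 0 0; 1 0 -0.1 -0.12 0 0 0; 1 0 0 -0.25 0 0 0; 1 0 0 -0.25 0 0 0; 1 0 0 0 0 0 0; 1 0 0 0 0 0 0"

```text
t: 26.82
eef_pos: [0.571, 0.0285, 0.0835]
tool_rot: [0.251, 0.685, 0.642, 0.236]
contact_force: [0.6, 0.0, 0.7]
gripper_width: -0.001
```

```bash
python3 - <<'E'
from h import *
info()
p=imaging.read_camera('scene');save(p,'s14.png');a=cv2.imread('pics/s14.png');cv2.imwrite('pics/c17.png',cv2.resize(a[180:290,120:260],None,fx=5,fy=5,interpolation=2))
p=imaging.read_camera('top');save(p,'t14.png');a=cv2.imread('pics/t14.png');cv2.imwrite('pics/c18.png',cv2.resize(a[65:165,250:350],None,fx=6,fy=6,interpolation=2))
E
```

```text
t 26.82 s 65.1 y 0.9 z 83.5 lean 40.4 F [0.6 0.1 0.7] q [ 0.15  0.45 -0.5   2.4   2.29  0.54 -0.94] w -0.0
```

View pics/c17.png

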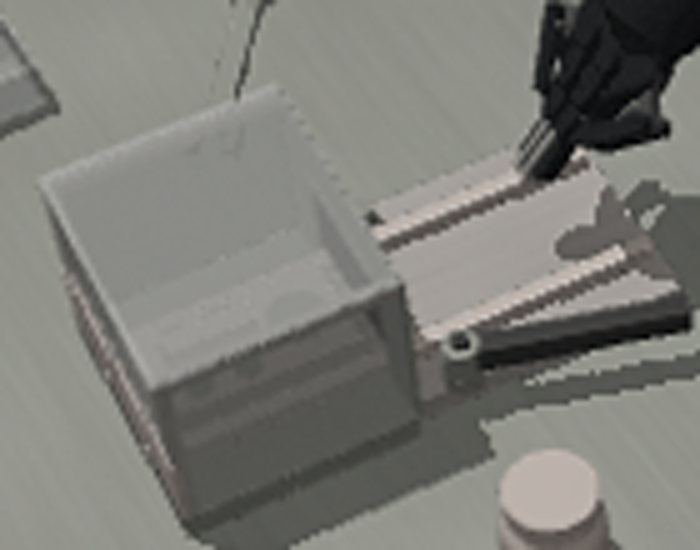

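View pics/c18.png

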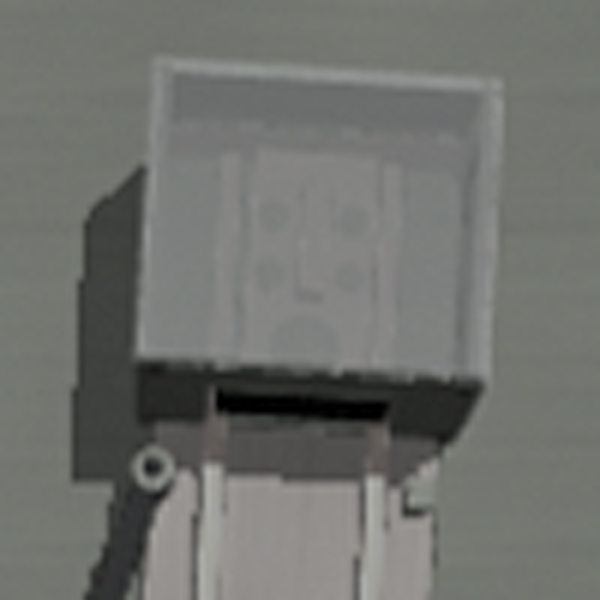

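Tray home and flap hanging shut (mouth looks as at the start, tray unmoved by the withdrawal). Next, the keeper: raise and go upright.

```bash
python3 - <<'E'
from h import *
t=imaging.read_camera('top');V=view(t)
for u,v,n in((255,150,'noseL'),(378,152,'noseR')):
    q=atz(t,(250+u/6,65+v/6),.042,V)-C(0,0,0);print(n,(q@H*1e3).round(1),(q@L*1e3).round(1))
show([(C(.08,0.03,.16),Rf(YAW,0),1,14)])
E
```

```text
noseL 338.7 30.8
noseR 342.1 -37.3
1 0.017 0.037 -0.03 0.718 -0.002 0; 1 0.018 0.035 -0.032 0.718 -0.002 0; 1 0.017 0.034 -0.034 0.718 -0.001 0; 1 0.018 0.032 -0.035 0.718 -0.002 0; 1 0.017 0.03 -0.037 0.718 -0.002 0; 1 0.018 0.028 -0.038 0.717 -0.002 0; 1 0.017 0.026 -0.039 0.718 -0.001 0; 1 0.017 0.024 -0.041 0.718 -0.002 0; 1 0.018 0.022 -0.042 0.718 -0.002 0; 1 0.017 0.02 -0.043 0.718 -0.002 0; 1 0.018 0.018 -0.045 0.718 -0.001 0.001; 1 0.017 0.016 -0.044 0.718 -0.002 0

1 0.017 0.013 -0.046 0.718 -0.002 0; 1 0.018 0.011 -0.046 0.718 -0.002 0
```

Nose measures s = 340 mm, which is home.

Call:
apply_moves --moves "1 0.017 0.037 -0.03 0.72 0 0; 1 0.017 0.035 -0.032 0.72 0 0; 1 0.017 0.034 -0.034 0.72 0 0; 1 0.017 0.032 -0.035 0.72 0 0; 1 0.017 0.03 -0.037 0.72 0 0; 1 0.017 0.028 -0.038 0.72 0 0; 1 0.017 0.026 -0.04 0.72 0 0; 1 0.017 0.024 -0.04 0.72 0 0; 1 0.017 0.022 -0.042 0.72 0 0; 1 0.017 0.02 -0.043 0.72 0 0; 1 0.017 0.018 -0.045 0.72 0 0; 1 0.017 0.016 -0.045 0.72 0 0"

```text
t: 27.97
eef_pos: [0.5764, 0.0382, 0.1307]
tool_rot: [0.09, 0.729, 0.676, 0.067]
contact_force: [1.0, -0.7, 0.1]
gripper_width: -0.002
```

Call:
apply_moves --moves "1 0.017 0.013 -0.046 0.72 0 0; 1 0.017 0.01 -0.046 0.72 0 0; 1 0 0 0 0 0 0; 1 0 0 0 0 0 0"

```text
t: 28.3
eef_pos: [0.5779, 0.0424, 0.1416]
tool_rot: [0.055, 0.732, 0.678, 0.034]
contact_force: [-0.5, -0.3, -0.3]
gripper_width: -0.005
```

```bash
python3 - <<'E'
from h import *
info()
show([(C(.08,0.06,.14),Rf(YAW,0),1,3),(C(.060,0.145,.12),Rf(YAW,0),1,4),(C(.060,0.145,.043),Rf(YAW,0),1,4)])
E
```

```text
t 28.3 s 71.2 y 15.3 z 141.6 lean 7.3 F [-0.5 -0.3 -0.3] q [ 0.23  0.42 -0.55  1.94  0.41  0.77  0.93] w -0.0
1 0.125 0.023 0.004 0.608 0.122 -0.054; 1 0.124 0.023 0.005 0.607 0.123 -0.054; 1 0.124 0.024 0.004 0.608 0.122 -0.055; 1 0.177 -0.042 0.042 0 0 0; 1 0.177 -0.042 0.041 0 0 0; 1 0.178 -0.041 0.042 0 0 0; 1 0.177 -0.042 0.042 0 0 0; 1 0 0 0.16 0 0 0; 1 0 0 0.161 0 0 0; 1 0 0 0.16 0 0 0; 1 0 0 0.161 0 0 0
```

Call:
apply_moves --moves "1 0.125 0.023 0.004 0.61 0.122 -0.054; 1 0.125 0.023 0.004 0.61 0.122 -0.054; 1 0.125 0.023 0.004 0.61 0.122 -0.054; 1 0.177 -0.042 0.042 0 0 0; 1 0.177 -0.042 0.042 0 0 0; 1 0.177 -0.042 0.042 0 0 0; 1 0.177 -0.042 0.042 0 0 0; 1 0 0 0 0 0 0; 1 0 0 0 0 0 0"

```text
t: 29.05
eef_pos: [0.5725, 0.1742, 0.1195]
tool_rot: [-0.0, 0.728, 0.685, -0.001]
contact_force: [1.4, -0.1, -0.1]
gripper_width: 0.003
```

```bash
python3 - <<'E'
from h import *
o=info();p=imaging.read_camera('wrist');save(p,'w15.png')
show([(C(.060,0.145,.043),Rf(YAW,0),1,4)])
E
```

```text
t 29.05 s 57.1 y 146.5 z 119.5 lean -0.1 F [ 1.4  0.  -0.1] q [ 0.03  0.55 -0.58  1.81  0.37  0.9   0.8 ] w 0.0
1 0 0.004 0.16 -0.005 0.008 0.008; 1 0.001 0.005 0.16 -0.005 0.007 0.008; 1 0 0.004 0.16 -0.005 0.008 0.009; 1 0 0.004 0.16 -0.004 0.008 0.008
```

View pics/w15.png

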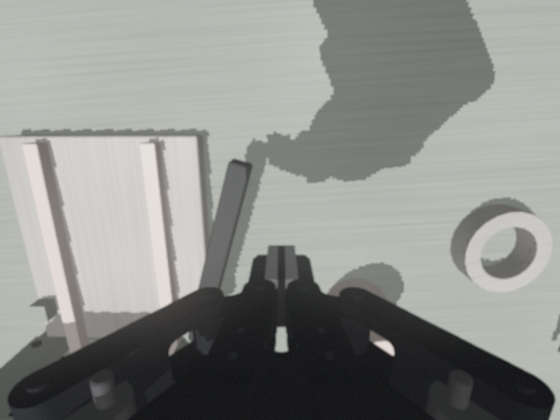

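```bash
python3 - <<'E'
from h import *
t=imaging.read_camera('top');s=imaging.read_camera('scene')
for p in(t,s):
    for r in nets.spot_point(p,'jar')[:1]:
        q=atz(p,r['location'],0,view(p));d=q-C(0,0,0);print(np.round(r['location']),r['score'],q.round(3),'s',d@H,'y',d@L)
P=np.array([154,78.])
for th in np.arange(-.28,1.6,.1):
    pass
E
```

```text
[234. 138.] 0.41 [0.693 0.239 0.   ] s 0.17271769703929712 y 0.21864400713155163
[226. 293.] 0.83 [0.693 0.229 0.   ] s 0.1737513670596564 y 0.20939634721450304
```

Call:
apply_moves --moves "1 0 0 0.16 0 0 0; 1 0 0 0.16 0 0 0; 1 0 0 0.16 0 0 0; 1 0 0 0.155 0 0 0; 1 0 0 0 0 0 0; 1 0 0 0 0 0 0"

```text
t: 29.8
eef_pos: [0.5737, 0.1721, 0.0442]
tool_rot: [-0.0, 0.73, 0.684, -0.001]
contact_force: [0.1, -0.6, 0.3]
gripper_width: -0.003
```

```bash
cat > arc.py <<'E'
from h import *
import sys
def T(th,r,e):
    return C((154-r*np.cos(th)-e*np.sin(th))/1e3,(78-r*np.sin(th)+e*np.cos(th))/1e3,.043)
th0,th1,n=map(float,sys.argv[1:4]); r=105
info(); w=[]
for th in np.linspace(th0,th1,int(n)):
    e=22-3*max(0,th)/1.57; w.append((T(th,r,e),Rf(YAW),1)); 
print([(round(th,2)) for th in np.linspace(th0,th1,int(n))]); show(w)
E
python3 arc.py -.28 .5 12
```

```text
t 29.8 s 58.5 y 144.4 z 44.2 lean -0.1 F [ 0.1 -0.6  0.3] q [-0.01  0.64 -0.52  1.85  0.45  0.77  0.74] w -0.0
[np.float64(-0.28), np.float64(-0.21), np.float64(-0.14), np.float64(-0.07), np.float64(0.0), np.float64(0.07), np.float64(0.15), np.float64(0.22), np.float64(0.29), np.float64(0.36), np.float64(0.43), np.float64(0.5)]
1 -0.135 0.006 0.01 -0.031 0.021 0.003; 1 -0.057 -0.028 0 0 0 0; 1 -0.059 -0.023 0 0 0 0; 1 -0.061 -0.019 0 0 0 0; 1 -0.061 -0.015 0 0 0 0; 1 -0.064 -0.011 0 0 0 0; 1 -0.064 -0.006 0 0 0 0; 1 -0.065 -0.001 0 0 0 0; 1 -0.064 0.003 0 0 0 0; 1 -0.064 0.008 0 0 0 0; 1 -0.063 0.013 0 0 0 0; 1 -0.062 0.017 0 0 0 0
```

Call:
apply_moves --moves "1 -0.135 0.006 0.01 0 0 0; 1 -0.057 -0.028 0 0 0 0; 1 -0.059 -0.023 0 0 0 0; 1 -0.06 -0.02 0 0 0 0; 1 -0.06 -0.015 0 0 0 0; 1 -0.064 -0.01 0 0 0 0; 1 -0.064 -0.006 0 0 0 0; 1 -0.065 0 0 0 0 0; 1 -0.064 0.003 0 0 0 0; 1 -0.064 0.008 0 0 0 0; 1 -0.063 0.013 0 0 0 0; 1 -0.062 0.017 0 0 0 0"

```text
t: 30.8
eef_pos: [0.5611, 0.0748, 0.0434]
tool_rot: [-0.0, 0.729, 0.684, -0.001]
contact_force: [-0.1, 0.7, -0.2]
gripper_width: -0.002
```

```bash
python3 arc.py .57 1.3 12; python3 - <<'E'
from h import *
p=imaging.read_camera('scene');save(p,'s16.png');a=cv2.imread('pics/s16.png');cv2.imwrite('pics/c19.png',cv2.resize(a[150:290,120:300],None,fx=4,fy=4,interpolation=2))
E
```

```text
t 30.8 s 52.3 y 46.5 z 43.4 lean -0.1 F [-0.1  0.7 -0.2] q [ 0.16  0.6  -0.53  1.93  0.44  0.73  0.88] w -0.0
[np.float64(0.57), np.float64(0.64), np.float64(0.7), np.float64(0.77), np.float64(0.84), np.float64(0.9), np.float64(0.97), np.float64(1.03), np.float64(1.1), np.float64(1.17), np.float64(1.23), np.float64(1.3)]
1 -0.063 0.017 0.004 -0.014 0.008 0.016; 1 -0.056 0.024 0 0 0 0; 1 -0.053 0.028 0 0 0 0; 1 -0.051 0.031 0 0 0 0; 1 -0.05 0.034 0 0 0 0; 1 -0.046 0.038 0 0 0 0; 1 -0.045 0.041 0 0 0 0; 1 -0.041 0.044 0 0 0 0; 1 -0.038 0.047 0 0 0 0; 1 -0.035 0.048 0 0 0 0; 1 -0.031 0.052 0 0 0 0; 1 -0.028 0.053 0 0 0 0
```

View pics/c19.png

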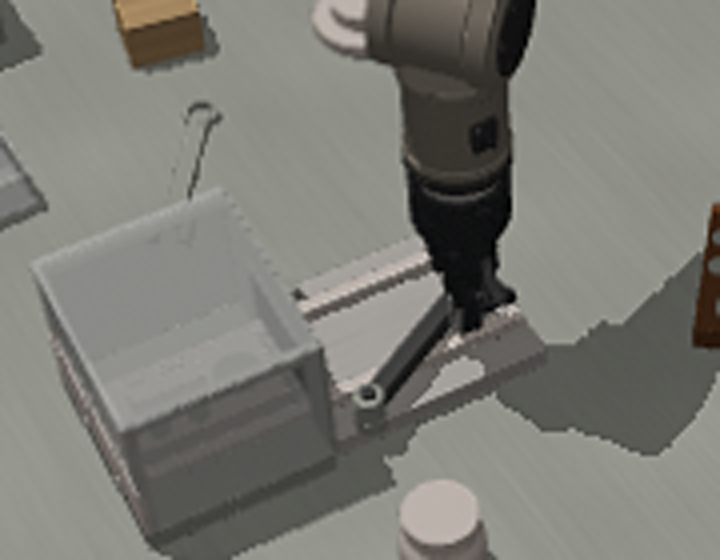

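The bar is swinging over the plate ahead of the finger. Continuing.

Call:
apply_moves --moves "1 -0.063 0.017 0.002 0 0 0; 1 -0.056 0.024 0 0 0 0; 1 -0.053 0.028 0 0 0 0; 1 -0.051 0.031 0 0 0 0; 1 -0.05 0.034 0 0 0 0; 1 -0.046 0.038 0 0 0 0; 1 -0.045 0.041 0 0 0 0; 1 -0.041 0.044 0 0 0 0; 1 -0.038 0.047 0 0 0 0; 1 -0.035 0.048 0 0 0 0; 1 -0.031 0.052 0 0 0 0; 1 -0.028 0.053 0 0 0 0"

```text
t: 31.85
eef_pos: [0.6123, 0.0074, 0.0432]
tool_rot: [-0.0, 0.729, 0.684, -0.0]
contact_force: [-0.8, 1.1, -0.9]
gripper_width: 0.001
```

```bash
python3 arc.py 1.35 1.62 6
```

```text
t 31.85 s 107.7 y -17.4 z 43.2 lean -0.0 F [-0.8  1.  -0.9] q [ 0.27  0.66 -0.52  1.82  0.44  0.78  1.03] w 0.0
[np.float64(1.35), np.float64(1.4), np.float64(1.46), np.float64(1.51), np.float64(1.57), np.float64(1.62)]
1 -0.023 0.036 0.002 -0.012 0.008 0.017; 1 -0.018 0.046 0 0 0 0; 1 -0.015 0.046 0 0 0 0; 1 -0.013 0.047 0 0 0 0; 1 -0.01 0.048 0 0 0 0; 1 -0.008 0.048 0 0 0 0
```

Call:
apply_moves --moves "1 -0.023 0.036 0 0 0 0; 1 -0.018 0.046 0 0 0 0; 1 -0.015 0.046 0 0 0 0; 1 -0.01 0.03 0 0 0 0; 1 -0.005 0.02 0 0 0 0; 1 0 0 0 0 0 0"

```text
t: 32.35
eef_pos: [0.6331, -0.0022, 0.0433]
tool_rot: [0.0, 0.73, 0.684, -0.0]
contact_force: [0.2, -0.1, 0.4]
gripper_width: -0.005
```

Call:
apply_moves --moves "1 0 0.02 0 0 0 0; 1 0 0.02 0 0 0 0; 1 0 0 0 0 0 0"

```text
t: 32.6
eef_pos: [0.6377, -0.0024, 0.0433]
tool_rot: [0.0, 0.729, 0.684, -0.0]
contact_force: [-0.4, 0.5, -0.4]
gripper_width: -0.001
```

Call:
apply_moves --moves "1 0 0.02 0 0 0 0; 1 0 0.02 0 0 0 0; 1 0 0 0 0 0 0"

```text
t: 32.85
eef_pos: [0.6381, -0.0024, 0.0427]
tool_rot: [-0.002, 0.729, 0.684, -0.004]
contact_force: [-11.6, -0.5, 7.8]
gripper_width: -0.001
```

```bash
python3 - <<'E'
from h import *
info();p=imaging.read_camera('scene');save(p,'s17.png');a=cv2.imread('pics/s17.png');cv2.imwrite('pics/c20.png',cv2.resize(a[150:290,120:300],None,fx=4,fy=4,interpolation=2))
E
```

```text
t 32.85 s 134.2 y -25.5 z 42.7 lean -0.5 F [-11.5  -1.2   7.8] q [ 0.27  0.7  -0.51  1.75  0.44  0.83  1.06] w -0.0
```

View pics/c20.png

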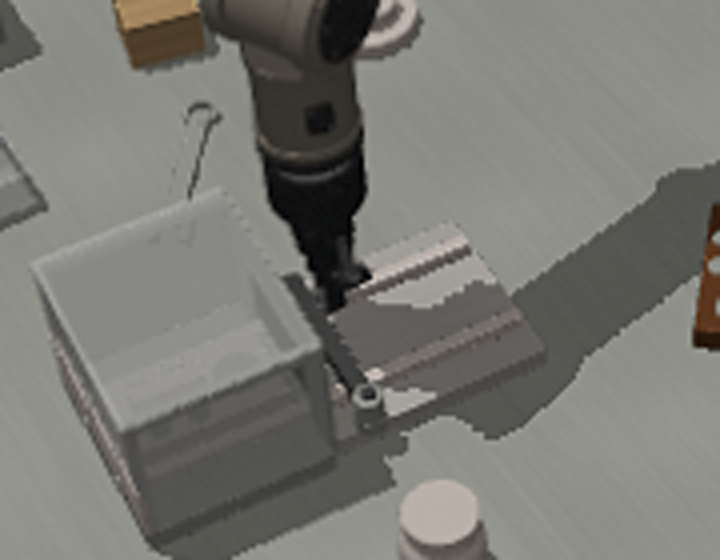

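The keeper is on its end stop: force rose to 11.5 N at s = 134 mm, against 135 mm expected. I'll back off and check.

Call:
apply_moves --moves "1 0 -0.05 0 0 0 0; 1 0 -0.15 0 0 0 0; 1 0 -0.2 0 0 0 0; 1 0 -0.1 -0.3 0 0 0; 1 0 -0.1 -0.3 0 0 0; 1 0 -0.2 -0.3 0 0 0; 1 0 -0.2 -0.2 0 0 0; 1 0 0 -0.2 0 0 0; 1 0 0 0 0 0 0; 1 0 0 0 0 0 0; 1 0 0 0 0 0 0"

```text
t: 33.82
eef_pos: [0.5235, 0.0048, 0.1978]
tool_rot: [0.0, 0.73, 0.684, -0.0]
contact_force: [0.2, 0.0, 0.2]
gripper_width: -0.001
```

```bash
python3 - <<'E'
from h import *
info();p=imaging.read_camera('scene');save(p,'s18.png');a=cv2.imread('pics/s18.png');cv2.imwrite('pics/c21.png',cv2.resize(a[180:300,120:280],None,fx=4.5,fy=4.5,interpolation=2))
t=imaging.read_camera('top');save(t,'t18.png');a=cv2.imread('pics/t18.png');cv2.imwrite('pics/c22.png',cv2.resize(a[65:205,240:350],None,fx=4.2,fy=4.2,interpolation=2))
E
```

```text
t 33.82 s 19.3 y -25.8 z 197.8 lean -0.0 F [0.2 0.  0.2] q [ 0.41  0.34 -0.65  1.92  0.25  0.97  1.15] w -0.0
```

View pics/c21.png

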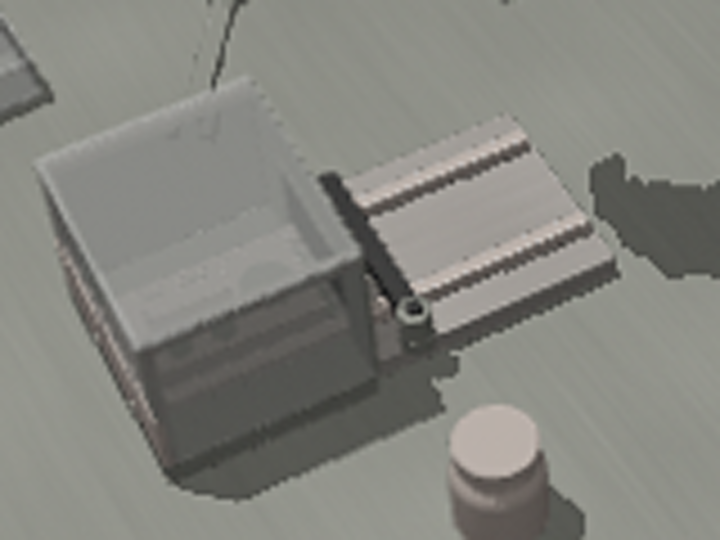

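View pics/c22.png

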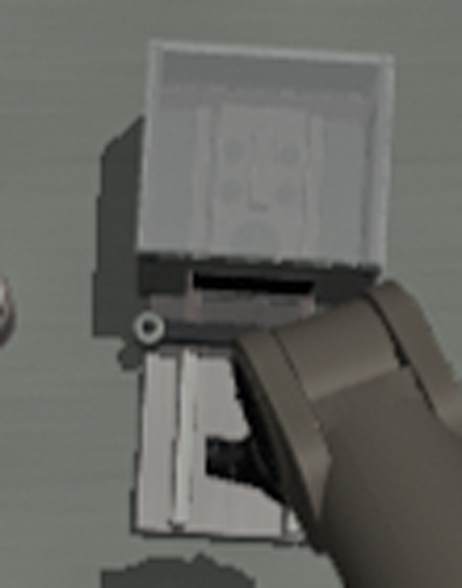

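View pics/t18.png

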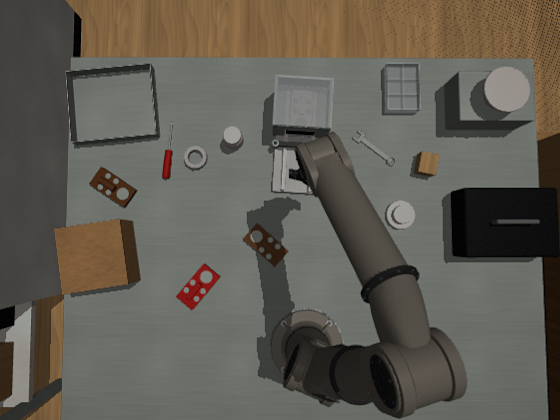

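```bash
python3 - <<'E'
from h import *
s=imaging.read_camera('scene');V=view(s)
f=lambda u,v,z:atz(s,(120+u/4.5,180+v/4.5),z,V)-C(0,0,0)
a=f(413,311,.057);b=f(330,178,.054)
for x in(a,b):print('s',x@H,'y',x@L)
print('keeper',np.arctan2(-(b-a)@L,-(b-a)@H))
# bystander pixel differences vs start (top)
A=cv2.imread('pics/top0.png').astype(int);B=cv2.imread('pics/t18.png').astype(int)
D=abs(A-B).max(2)
for n,(x0,y0,x1,y1) in dict(brown1=(85,160,140,210),red=(170,255,225,315),driver=(158,120,176,182),collar=(182,144,210,172),jar=(220,122,246,155),wrench=(352,128,398,168),block=(415,148,442,178),die=(383,198,417,232)).items(): print(n,(D[y0:y1,x0:x1]>40).sum())
print(bot.hand_in())
E
```

```text
s 0.15444705666470548 y 0.08491132490013939
s 0.15198665343631637 y -0.05223499274171908
keeper 1.5528582635132484
brown1 0
red 0
driver 0
collar 0
jar 0
wrench 0
block 0
die 12
the job is handed in; nothing more can be done
None
```

The white tray is home in the cabinet with the flap shut behind it and the keeper swung across. The job is handed in at about 34 s of the 72 s allowed.

I gripped the tray by its rib, set it flat between the rails with the rib end towards the flap, and pushed it from the tail. The first part was upright and the last part leaned back 40°. Then I swung the keeper with the closed fingertips.

Last checks:
- **Tray:** the nose measured 340 mm from the near end of the plate, where the stop wall is. The push met a firm stop at about 16 N, and the tray did not shift when I withdrew.
- **Flap:** it hangs as it did at the start. I judged this from the pictures only, not by measuring its angle.
- **Keeper:** it reached its end stop at about 11.5 N. The scene view puts it at about 1.55 rad, against 1.57 nominal, which is within picture error.
- **Other things on the table:** no change in the top view, except 12 differing pixels around the die. I put those down to the arm's shadow but did not confirm it. The brown tray near the plate looks unmoved by eye.
- **Robot:** the arm was clear of everything, with no force on the tool.

My first try at leaning back over the plate hit joint limits, and I then turned the tool the wrong way. That cost about 7 s and touched nothing.

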